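# Pack and clamp the anaerobic jar

### The job

Pack the anaerobic jar for incubation: swing its clamp arm clear of the mouth, lay every petri dish from the worktop flat in one stack in the middle of the clear jar, and only then put the sachet in, because it starts to give off its gas at once. Set the lid's tapered plug fully home in the jar's mouth, swing the clamp arm back over it to its stop, and screw the clamp knob down clockwise until it stops tight. Do not knock the little brown bottle over.

Things in the scene. Friction and masses are not known exactly. Their poses are not given: they have to be found in the camera images.
- jar: Clear jar fixed on a grey stand. Origin: on the jar's axis, at worktop height; z up. Stand foot 172 mm across, 10 mm high. Jar: 152 mm outside diameter (160 mm at the rim bead), 144 mm inside; inner floor 16 mm, rim 98 mm above the origin. A steel column (18 mm thick, cap 174 mm high) stands 102 mm from the jar's axis along this body's own +x; the clamp arm turns on it.
- jar_floor (a point): Centre of the jar's inner floor.
- jar_rim (a point): Centre of the jar's mouth, at rim height, 98 mm above the worktop.
- clamp_pivot (a point): Point on the vertical axis of the clamp arm's column, at mid height of the arm (159 mm above the worktop).
- clamp_arm (a joint): Swing of the clamp arm on its column, rad: 0 = at its stop, arm along the jar's own -x, knob over the jar's axis; grows counterclockwise seen from above, to 2.4. Starts partly over the mouth; from 1.7 on it is clear. Level bar 22 mm wide, underside 152 mm, top 166 mm above the worktop; 102 mm from column axis to knob axis. Stays where it is left; about 1.2 N at its end moves it.
- clamp_screw (a joint): Turn of the screw in the arm, rad: 0 = fully down at its stop (pad pressing the seated lid's hub); grows as unscrewed, counterclockwise from above, to 7.5. At 4.8 the pad is 5 mm over the hub. 8 mm a turn, friction 0.08 N m, stays where left. Counted against the arm: a knob held unturned while the arm swings shut unscrews by the same angle; so push the arm, or turn the knob with it.
- knob (a point): Centre of the grip of the clamp's black round knob (50 mm diameter, ribbed; the grip reaches 11 mm above and below this point, a domed cap 4 mm more above). At 0 turn it is 191 mm above the worktop; the arm's top is 25 mm below it then, more when unscrewed. The rubber pad below the arm is 24 mm across, its face 60 mm below this point.
- lid: White lid with a grey hub, about 300 g, loose, standing on its plug. Origin: centre of the plug's underside; z up. Tapered plug 124 mm across at the bottom, 139 mm at the top, 10 mm deep; on it a flange 158 mm across, 8 mm thick; a round hub 40 mm in diameter from 18 to 44 mm above the origin, to grip. Seated, its origin is 10 mm below the jar's rim, on the axis.
- dish_0: Closed petri dish, 60 mm diameter, 14 mm high. Origin: centre of its underside; z up. May be absent. All dishes are alike to handle; either face may be up.
- dish_1: Petri dish like dish_0. May be absent.
- dish_2: Petri dish like dish_0. May be absent.
- dish_3: Petri dish like dish_0. May be absent.
- sachet: Flat white and orange sachet, 50 x 50 x 7 mm, the gas-generating sachet. Origin: centre of its underside, x and y along its sides.
- oil_bottle: Small brown bottle with a black cap, 26 mm diameter, 60 mm high, standing among the dishes; not needed. Origin: centre of its underside.

How it is judged:
On the way, in this order (a step that is already met when the one before it is completed fails the run):
1. the clamp arm is swung clear and every dish lies flat in the stack in the jar, the sachet is not in it yet (horizontal distance between each of dish_0, dish_1, dish_2, dish_3 and jar below 0.025 m and angle between the z axis of each of dish_0, dish_1, dish_2, dish_3 and the z axis of jar, either way round below 0.3 rad and z of dish_0 in the frame of jar between 0.01 and 0.085 m and z of dish_1 in the frame of jar between 0.01 and 0.085 m and z of dish_2 in the frame of jar between 0.01 and 0.085 m and z of dish_3 in the frame of jar between 0.01 and 0.085 m and value of joint clamp_arm above 1.2 rad and not (horizontal distance between sachet and jar below 0.072 m and z of sachet in the frame of jar between 0.01 and 0.088 m)), for 0.2 s.
2. the sachet is in the jar with the dishes (horizontal distance between sachet and jar below 0.072 m and z of sachet in the frame of jar between 0.01 and 0.088 m and horizontal distance between each of dish_0, dish_1, dish_2, dish_3 and jar below 0.025 m and angle between the z axis of each of dish_0, dish_1, dish_2, dish_3 and the z axis of jar, either way round below 0.3 rad and z of dish_0 in the frame of jar between 0.01 and 0.085 m and z of dish_1 in the frame of jar between 0.01 and 0.085 m and z of dish_2 in the frame of jar between 0.01 and 0.085 m and z of dish_3 in the frame of jar between 0.01 and 0.085 m), for 0.2 s.
3. the lid is fully home in the mouth (horizontal distance between lid and jar below 0.01 m and angle between lid's own z axis and vertical below 0.06 rad and z of lid in the frame of jar between 0.085 and 0.091 m), for 0.2 s.
4. the clamp arm is at its stop over the seated lid (all of step 3 and value of joint clamp_arm below 0.08 rad), for 0.2 s.
5. the knob is screwed down to its stop (all of step 4 and value of joint clamp_screw below 0.2 rad), for 0.2 s.
At the end, for the whole second after the job is handed in: All dishes stacked flat in the jar (within 25 mm of its axis, 0.3 rad, either face up), sachet in it; lid home: height within 3 mm, centred to 10 mm, level to 0.06 rad; arm within 0.08 rad and screw within 0.2 rad of their stops; bottle upright (0.3 rad) (all of step 2 and all of step 5 and velocity of joint clamp_screw below 0.1 rad/s and angle between oil_bottle's own z axis and vertical below 0.3 rad); the robot touches nothing.
It fails at once if the brown bottle is knocked over (angle between oil_bottle's own z axis and vertical above 0.8 rad).
Of dish_0, dish_1, dish_2, dish_3 only 2 to 4 are there at a start; the rules pass over those that are not, and their reading is None.
At some moment in a run one of lid, sachet may be knocked a few centimetres aside while the robot is not near it.
Once in a run the grip may slacken for a moment while it holds something.
It also fails if it takes over 210 s, if anything falls off the work surface, if the arm or the gripper's body presses on something with over 40 N, if the wrist force passes 120 N, or if a joint passes its speed limit or range.

### The arm

A 6-joint arm with a two-finger parallel gripper is mounted at the origin on a cart in front of the work surface, level with it; the furniture and walls round the work are solid. World frame = base frame: x ahead of the robot, y to its left, z up, the work surface at z = 0. Lengths are in m, angles in rad, forces in N, time in s.
With the tool pointing down it reaches from about 0.4 to 0.825 m from the base axis. Payload 7 kg.
Tool frame: the origin (TCP) lies on the mounting face of the last link; the fingertips stand 178 mm ahead of it and the grasp point (between the pads) lies arm.grip_depth ahead of it (arm.grip_depth is the distance from the TCP to the grasp point, in m); z points along the fingers, y is the direction in which the jaws open and shut (so a half turn about z gives the same grasp; the last joint's range is limited). The gripper opens to 88 mm and grips with 3 to 60 N. Pads are 19 mm wide; open, the fingers measure 130 mm over their backs; the gripper's body (78 mm by 193 mm) begins 47 mm behind the grasp point.
Start: joints at [-0.967, 0.359, 0.012, 0, -1.224, -0.288], TCP at [0.21, -0.642, 0.405] pointing down, gripper open.
Joint ranges: [-3.07, 3.07], [-1.43, 2.12], [-1.02, 1.25], [-3.03, 1.67], [-3.05, -0], [-3.03, 3.03]. Speed limits (rad/s): [2.39, 2.39, 3.01, 3.14, 3.14, 3.14].

### API

Orientations are given as [roll, pitch, yaw] about the fixed x, y, z axes, in that order (R = Rz(yaw) Ry(pitch) Rx(roll)).
In Python, from station import arm gives the robot as it stands.
- The arm moves only by the tool carry_out, never from a script. Its argument "targets" is a list that holds one entry, the list of rows, each a list of 7 numbers: the turn, a rotation vector about the tool's x, y, z in units of 8 degrees (1.0 is 8 degrees), then the shift along the tool's x, y, z in units of 2.5 cm (1.0 is 2.5 cm), then the opening, from -1 (shut) to 1 (fully open). A call has 1 to 20 rows; each row shifts and turns the commanded pose from where the row before left it, along the tool's axes as they then stand; what a row does not reach is not made up. A row lasts 1/8 s, in which the tool goes at most 62.5 mm and 10.7 degrees, less where a joint would pass 70% of its speed; a pose out of reach is approached as far as the arm can. A call with a number of a shift or a turn outside -1 to 1 is refused whole. A call with a gripper value outside its range is refused whole. The fingers move at their own pace and stop on an object; "squeeze" is the grip in N (left out, the last holds). Time passes only in rows, so rows that do not move let the fingers close. It gives the time, the measured TCP pose, the force and the opening at its end, in the units of the state.
- arm.get_state(): the state, without advancing time (a new reading comes with each control period).
- arm.grab_frame(name): name is "scene" or "side" or "wrist"; returns (picture, depth): 420x560x3 uint8, red, green, blue; 420x560 float32, m along the optical axis (not along the pixel's ray), 0 where there is no reading.
- arm.camera_model(name): a dict with "camera_matrix" (3x3 intrinsics, pixels), "distortion" ([k1, k2, p1, p2, k3] as OpenCV has them; the pictures are not rectified), "world_from_camera" (4x4, takes a point from camera to world coordinates). Camera axes: x right, y down, z forward; pixel columns grow to the right and rows downward; lengths in m; the calibration is good to about 2 mm. A picture is of the moment at which its call begins: read the wrist's pose just before it. camera_model takes no time and is no camera call; for the wrist camera it gives the pose at the moment of the call.
- arm.job_done(): hands the job in, once; it reports no verdict.
Trained networks look in the newest picture that a camera, given by its name, has taken for a name from the list of things; names that differ only in an ending like _2 or _b are one class to them, and where a whole thing is asked for, a point or a joint stands for the part that bears it (a point fixed in the world has none). Each returns a list of dicts, best first, with "conf" (0 to 1); they miss things now and then, are a little off and sometimes report something else, mostly with a low value. They report only what shows in the picture. A call takes as long as a camera call.
- arm.spot_in(camera, query): "point" ([row, column] in pixels, amid what is visible of it).
- arm.landmark_of(camera, query): "point" ([row, column] in pixels: a listed point, or the origin of a listed thing).
The state is a dict: "t": time; "q": joint angles; "qd": joint speeds; "joint_efforts": joint torques, N m; "eef_pos": TCP position; "ee_rot": TCP orientation; "force": force on the tool from outside, world axes, zero at the start; "moment": the same for the moment, N m; "width": finger opening in m.
Only numpy, scipy, OpenCV 4.12 (cv2) and the standard library are available. Lean on these libraries where they do the work, as an engineer would, in place of code of your own. Each camera call takes 0.05 s, during which the arm holds its last target.

## Working session

There is one attempt and no reset: what is moved stays moved. The work goes in short steps, Python scripts to look and compute and a tool call to move; the robot and the scene stay as the last step left them, time stands still between calls to the robot, and variables do not carry over. Pictures are saved under pics/ and viewed, and the job is handed in when it is done.

Besides the shell and the picture viewer there is one more tool, called after "Call:" as a command line: name --argument value ..., lists and objects as JSON in quotes. carry_out: Moves the arm, as the interface text tells. Its arguments: {"type":"object","properties":{"targets":{"type":"array"},"squeeze":{"type":"number"}},"required":["targets"]}

```bash
ls; mkdir -p pics; cat > h.py <<'E'
import numpy as np, cv2
from station import arm
def snap(n,fn):
    p,d=arm.grab_frame(n); m=arm.camera_model(n)
    cv2.imwrite('pics/'+fn+'.png',p[:,:,::-1]); np.savez('pics/'+fn+'.npz',d=d,K=m['camera_matrix'],D=m['distortion'],T=m['world_from_camera'],p=p)
    return p,d,m
def load(fn):
    z=np.load('pics/'+fn+'.npz'); return z['p'],z['d'],dict(camera_matrix=z['K'],distortion=z['D'],world_from_camera=z['T'])
def cloud(d,m):
    h,w=d.shape; v,u=np.mgrid[0:h,0:w]
    n=cv2.undistortPoints(np.stack([u,v],-1).reshape(-1,1,2).astype(np.float64),np.array(m['camera_matrix']),np.array(m['distortion'])).reshape(h,w,2)
    P=np.concatenate([n*d[...,None],d[...,None]],-1); T=np.array(m['world_from_camera'])
    W=P@T[:3,:3].T+T[:3,3]; W[d<=0]=np.nan
    return W
def onplane(m,rc,z):
    n=cv2.undistortPoints(np.array([[[rc[1],rc[0]]]],float),np.array(m['camera_matrix']),np.array(m['distortion']))[0,0]
    T=np.array(m['world_from_camera']); r=T[:3,:3]@np.array([n[0],n[1],1]); o=T[:3,3]
    return o+r*(z-o[2])/r[2]
def st():
    s=arm.get_state(); print('t',s['t'],'q',np.round(s['q'],3),'pos',np.round(s['eef_pos'],4),'rot',np.round(s['ee_rot'],4),'F',np.round(s['force'],1),'w',s['width']); return s
E
python3 - <<'E'
from h import *
s=st(); print(arm.grip_depth)
for n in ['scene','side','wrist']:
    p,d,m=snap(n,n+'0'); print(n,np.round(m['world_from_camera'],3).tolist(), m['camera_matrix'],m['distortion'])
    for q in ['jar','lid','dish_0','sachet','oil_bottle','knob','clamp_arm']:
        print(q,[(np.round(x['point']).tolist(),round(x['conf'],2)) for x in arm.spot_in(n,q)], [(np.round(x['point'],1).tolist(),round(x['conf'],2)) for x in arm.landmark_of(n,q)] if n!='wrist' else '')
st()
E
```

```text
pics
t 0.0 q [-0.967  0.359  0.011 -0.    -1.224 -0.288] pos [ 0.2096 -0.6414  0.4037] rot [ 3.1399e+00 -2.0000e-04 -2.8259e+00] F [-0.4 -0.1 -0.2] w 0.08775133247053694
0.1593
scene [[-0.704, -0.322, 0.633, -0.42], [-0.71, 0.317, -0.629, 0.865], [0.002, -0.892, -0.452, 0.761], [0.0, 0.0, 0.0, 1.0]] [[529.02066101   0.         272.88067998]
 [  0.         529.02066101 208.50163995]
 [  0.           0.           1.        ]] [-0.12896015  0.          0.          0.          0.        ]
jar [([235.0, 281.0], 0.96)] [([248.5, 276.2], 0.72)]
lid [([234.0, 280.0], 0.48)] []
dish_0 [([270.0, 208.0], 0.75), ([305.0, 202.0], 0.74), ([296.0, 230.0], 0.64), ([328.0, 165.0], 0.59)] [([310.6, 202.3], 0.7), ([297.5, 232.4], 0.6), ([328.8, 165.6], 0.56)]
sachet [([296.0, 173.0], 0.58)] [([295.0, 174.4], 0.66)]
oil_bottle [([304.0, 137.0], 0.65), ([231.0, 282.0], 0.53)] [([308.9, 141.0], 0.48)]
knob [([193.0, 299.0], 0.65)] [([190.5, 300.2], 0.89)]Traceback (most recent call last):
  File "<stdin>", line 6, in <module>
ValueError: it knows: clamp_pivot, dish, jar, jar_floor, jar_rim, knob, lid, oil_bottle, sachet
```

```bash
python3 - <<'E'
from h import *
for n in ['side','wrist']:
    p,d,m=snap(n,n+'0'); print(n,np.round(m['world_from_camera'],3).tolist(), m['camera_matrix'][0])
    for q in ['jar','lid','dish','sachet','oil_bottle','knob','jar_rim','clamp_pivot']:
        print(q,[(np.round(x['point']).tolist(),round(x['conf'],2)) for x in arm.spot_in(n,q)] if 'jar_' not in q else '', [(np.round(x['point'],1).tolist(),round(x['conf'],2)) for x in arm.landmark_of(n,q)] if n!='wrist' else '')
st()
E
```

```text
side [[-0.954, -0.164, 0.251, 0.112], [-0.3, 0.562, -0.771, 0.965], [-0.014, -0.811, -0.585, 0.835], [0.0, 0.0, 0.0, 1.0]] [498.99939764   0.         279.38601227]
jar [([213.0, 275.0], 0.72)] [([229.9, 272.1], 0.68)]
lid [([169.0, 320.0], 0.7), ([319.0, 217.0], 0.51), ([342.0, 188.0], 0.24)] [([167.6, 313.1], 0.65), ([323.6, 260.4], 0.4)]
dish [([322.0, 259.0], 0.88), ([294.0, 269.0], 0.81), ([360.0, 237.0], 0.8), ([282.0, 225.0], 0.67)] [([297.8, 271.3], 0.9), ([285.3, 226.2], 0.79), ([363.2, 238.2], 0.71), ([328.3, 257.8], 0.69)]
sachet [([320.0, 216.0], 0.88)] [([322.0, 217.0], 0.76)]
oil_bottle [([342.0, 187.0], 0.64), ([168.0, 318.0], 0.36)] [([347.2, 189.4], 0.84)]
knob [([170.0, 296.0], 0.63)] [([169.1, 291.9], 0.7)]
jar_rim  [([201.7, 271.3], 0.71)]
clamp_pivot [([213.0, 276.0], 0.65), ([324.0, 260.0], 0.55)] [([159.6, 285.6], 0.59)]
wrist [[-0.31, 0.922, 0.233, 0.148], [0.951, 0.301, 0.076, -0.661], [0.0, 0.245, -0.969, 0.384], [0.0, 0.0, 0.0, 1.0]] [290.65532406   0.         279.18332556]
jar [] 
lid [([384.0, 392.0], 0.55)] 
dish [] 
sachet [] 
oil_bottle [] 
knob [] 
jar_rim  
clamp_pivot [] 
t 1.9 q [-0.967  0.359  0.012 -0.    -1.224 -0.288] pos [ 0.2096 -0.6416  0.4047] rot [ 3.1416  0.     -2.8258] F [ 0.8 -0.8  0.2] w 0.08789989513575293
```

View pics/scene0.png

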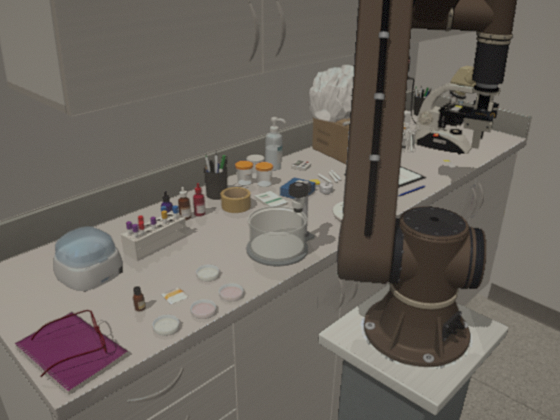

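View pics/side0.png

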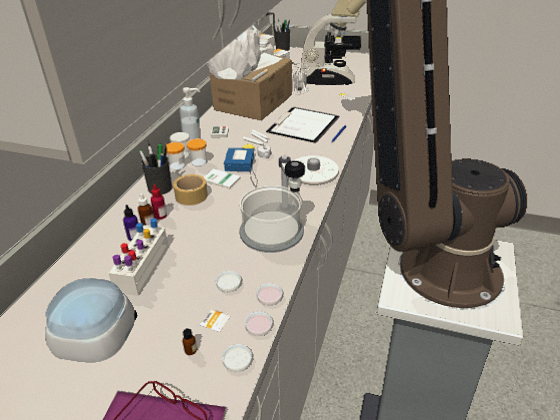

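View pics/wrist0.png

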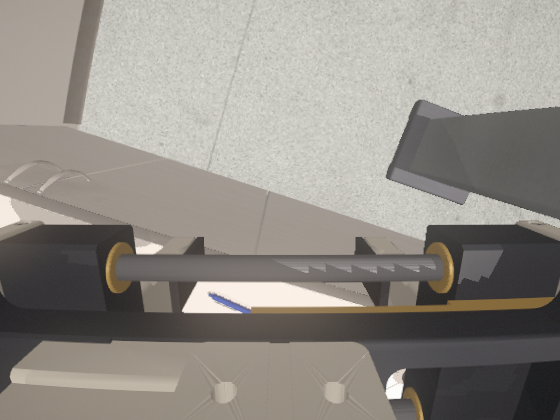

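The side view shows four dishes (about (282,228), (294,270), (323,259), (358,237)), the sachet at (320,215), the bottle at (342,188), the jar at (215,272) and the lid at (168,318). The knob is at (170,295).

```bash
python3 - <<'E'
from h import *
p,d,m=load('side0'); W=cloud(d,m)
c=cv2.resize(p[130:270,210:360],None,fx=5,fy=4); cv2.imwrite('pics/c1.png',c[:,:,::-1])
for nm,rc in dict(d0=(282,228),d1=(294,269),d2=(322,259),d3=(359,237),sach=(320,216)).items():
    print(nm,np.round(W[rc[0]-2:rc[0]+3,rc[1]-2:rc[1]+3].reshape(-1,3).mean(0),4), np.round(onplane(m,rc,.014),4))
# heightmap centroid for dishes by clustering z 5-25mm
ok=np.isfinite(W[...,0])&(W[...,2]>.004)&(W[...,2]<.022)
n,l,s,ce=cv2.connectedComponentsWithStats(ok.astype(np.uint8))
for i in range(1,n):
    if s[i,4]>60:
        P=W[l==i]; print(s[i].tolist(),np.round(np.median(P,0),4),np.round(P.min(0),4),np.round(P.max(0),4))
for q,rc in [('bottle',(342,188)),('knob',(168,295)),('lidhub',(162,314)),('lid',(175,320))]:
    print(q,np.round(W[rc],4))
for n in ['scene','side']:
    mm=load(n+'0')[2]
print('knob',)
s_=load('scene0'); Ws=cloud(s_[1],s_[2])
for rc in [(186,299),(190,300),(195,299),(210,347)]: print(rc,np.round(Ws[rc],4))
E
```

```text
d0 [0.491  0.1982 0.0141] [0.4911 0.1982 0.014 ]
d1 [0.3871 0.2072 0.0137] [0.387  0.2075 0.014 ]
d2 [0.3812 0.2926 0.0151] [0.3815 0.2917 0.014 ]
d3 [0.3916 0.3941 0.0148] [0.3918 0.3936 0.014 ]
sach [nan nan nan] [0.4719 0.3129 0.014 ]
[279, 43, 25, 8, 75] [ 0.8284 -1.4934  0.0148] [ 0.7701 -1.5168  0.0043] [ 0.8782 -1.413   0.0219]
[346, 48, 23, 9, 68] [ 0.4818 -1.4994  0.0096] [ 0.4405 -1.5178  0.004 ] [ 0.5525 -1.4506  0.0215]
[448, 54, 112, 13, 442] [-0.1838 -1.5212  0.0131] [-0.4094 -1.5433  0.004 ] [ 0.0669 -1.4982  0.0218]
[307, 79, 49, 11, 186] [ 0.5199 -1.0524  0.0138] [ 0.4313 -1.1347  0.0041] [ 0.6319 -1.0198  0.0219]
[199, 88, 96, 34, 403] [ 0.7636 -0.6791  0.0128] [ 0.6421 -0.9516  0.004 ] [ 0.9437 -0.6043  0.022 ]
[266, 103, 76, 39, 1242] [ 0.5477 -0.6672  0.0063] [ 0.4114 -0.8358  0.004 ] [ 0.6612 -0.5426  0.0165]
[329, 125, 17, 23, 77] [ 0.4031 -0.6066  0.0079] [ 0.3897 -0.6925  0.004 ] [ 0.4284 -0.5161  0.0154]
[208, 126, 22, 16, 201] [ 0.8123 -0.4992  0.0165] [ 0.7776 -0.5588  0.004 ] [ 0.8595 -0.4453  0.0218]
[251, 129, 18, 13, 108] [ 0.6685 -0.5275  0.0094] [ 0.
[... 2142 characters left out ...]
0.0133] [0.4817 0.3849 0.004 ] [0.5068 0.4051 0.0219]
[222, 344, 30, 27, 645] [0.3932 0.39   0.0151] [0.3649 0.3549 0.0041] [0.4237 0.4177 0.0192]
[103, 390, 33, 30, 429] [0.5656 0.5429 0.0116] [0.5457 0.5166 0.0068] [0.583  0.5786 0.0165]
[116, 391, 89, 29, 1597] [0.4918 0.5318 0.0122] [0.4008 0.5043 0.007 ] [0.5525 0.5714 0.022 ]
[196, 403, 30, 17, 309] [0.3916 0.5089 0.0135] [0.3719 0.4957 0.0046] [0.4286 0.5276 0.0167]
bottle [0.4912 0.4017 0.0399]
knob [ 0.3917 -0.0203  0.2139]
lidhub [ 0.4224 -0.3446  0.0416]
lid [ 0.3959 -0.318   0.0146]
knob
(186, 299) [ 0.3921 -0.0338  0.212 ]
(190, 300) [ 0.3842 -0.0292  0.2051]
(195, 299) [ 0.384  -0.0258  0.1924]
(210, 347) [0.123  0.1241 0.2987]
```

View pics/c1.png

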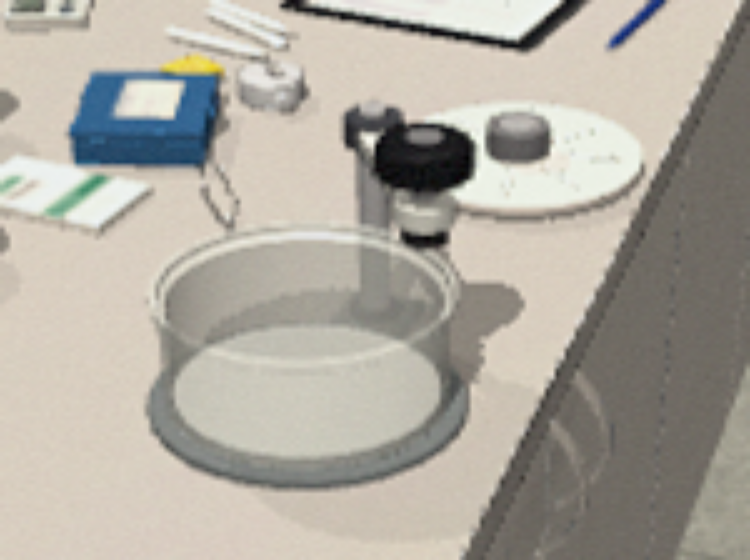

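```bash
python3 - <<'E'
from h import *
p,d,m=load('side0'); W=cloud(d,m)
cx,cy=210,130
def pt(u,v,z): return np.round(onplane(m,(130+v/4,210+u/5),z),4)
print('column top',pt(372,105,.174)); 
# foot ellipse: left 148,400  right 468,400 at z~.01 ; bottom at 485 ; rim outer left 148,297 right 462,297 top 224 bottom 362
print('rim L,R,T,B',pt(148,297,.098),pt(462,297,.098),pt(305,224,.098),pt(305,366,.098))
print('foot L R',pt(147,405,.005),pt(470,405,.005),pt(312,487,.005))
print('knob', pt(425,150,.2))
for q in ['jar','jar_rim','jar_floor','clamp_pivot','knob','lid']:
  for n in ['scene','side']:
    mm=load(n+'0')[2]
    z=dict(jar=0,jar_rim=.098,jar_floor=.016,clamp_pivot=.159,knob=.197,lid=0)[q]
    print(q,n,[(np.round(onplane(mm,x['point'],z)[:2],4).tolist(),round(x['conf'],2)) for x in arm.landmark_of(n,q)])
# lid fit circle: points with z in .012-.024
sel=(W[...,2]>.012)&(W[...,2]<.024)&(abs(W[...,0]-.41)<.12)&(abs(W[...,1]+.34)<.1)
P=W[sel]; print(len(P),P.min(0),P.max(0))
(c,r)=cv2.minEnclosingCircle(P[:,:2].astype(np.float32)); print('lid c',c,r)
sel=(W[...,2]>.036)&(W[...,2]<.05)&(abs(W[...,0]-.41)<.12)&(abs(W[...,1]+.34)<.1)
P=W[sel]; print('hub',len(P),P.mean(0),cv2.minEnclosingCircle(P[:,:2].astype(np.float32)))
# dishes: top face only
for c0 in [(.491,.197),(.387,.207),(.3815,.293),(.392,.392)]:
    sel=(abs(W[...,2]-.014)<.004)&(np.hypot(W[...,0]-c0[0],W[...,1]-c0[1])<.04); P=W[sel]
    print(len(P),np.round((P.min(0)+P.max(0))/2,4),cv2.minEnclosingCircle(P[:,:2].astype(np.float32)))
E
```

```text
column top [ 0.453  -0.1333  0.174 ]
rim L,R,T,B [0.5309 0.0063 0.098 ] [ 0.3769 -0.0387  0.098 ] [ 0.4803 -0.0969  0.098 ] [0.4311 0.0527 0.098 ]
foot L R [0.5391 0.0022 0.005 ] [ 0.3734 -0.0466  0.005 ] [0.4284 0.0566 0.005 ]
knob [ 0.3986 -0.0446  0.2   ]
jar scene [([0.4656, -0.0279], 0.72)]
jar side [([0.459, -0.034], 0.68)]
jar_rim scene [([0.4556, -0.0195], 0.95)]
jar_rim side [([0.4566, -0.0272], 0.71)]
jar_floor scene [([0.4531, -0.0172], 0.94)]
jar_floor side [([0.4631, -0.0197], 0.91)]
clamp_pivot scene [([0.4579, -0.1316], 0.75)]
clamp_pivot side [([0.4525, -0.142], 0.59)]
knob scene [([0.3935, -0.0403], 0.89)]
knob side [([0.4052, -0.0401], 0.7)]
lid scene []
lid side [([0.4328, -0.3782], 0.65), ([0.3817, 0.2836], 0.4)]
702 [ 0.34742287 -0.42697228  0.01215318] [ 0.49399058 -0.26349422  0.02398919]
lid c (0.42516836524009705, -0.3454565703868866) 0.08216176182031631
hub 88 [ 0.42407944 -0.34259563  0.04271862] ((0.42498070001602173, -0.34810706973075867), 0.02343841642141342)
369 [0.4933 0.191  0.0139] ((0.4933188557624817, 0.1909354031085968), 0.03088117577135563)
413 [0.388  0.2037 0.0139] ((0.3881804049015045, 0.20332570374011993), 0.0307655967772007)
499 [0.383  0.2909 0.014 ] ((0.38197022676467896, 0.2911018431186676), 0.031783413141965866)
598 [0.3943 0.3863 0.014 ] ((0.3944104313850403, 0.3862994909286499), 0.03163444250822067)
```

Call:
carry_out --targets '[[[0,0,-1,0,0,-0.25,-1],[0,0,-1,0,0,-0.25,-1],[0,0,-1,0,0,-0.25,-1],[0,0,-1,0,0,-0.25,-1],[0,0,-1,0,0,-0.25,-1],[0,0,-1,0,0,-0.25,-1],[0,0,-1,0,0,-0.25,-1],[0,0,-1,0,0,-0.25,-1],[0,0,-1,0,0,-0.25,-1],[0,0,0,-0.92,-0.4,0,-1],[0,0,0,-0.92,-0.4,0,-1],[0,0,0,-0.92,-0.4,0,-1],[0,0,0,-0.92,-0.4,0,-1],[0,0,0,-0.92,-0.4,0,-1],[0,0,0,-0.92,-0.4,0,-1],[0,0,0,-0.92,-0.4,0,-1],[0,0,0,-0.92,-0.4,0,-1],[0,0,0,-0.92,-0.4,0,-1],[0,0,0,-0.92,-0.4,0,-1],[0,0,0,-0.92,-0.4,0,-1]]]'

```text
t: 5.0
eef_pos: [0.3194, -0.3876, 0.4611]
ee_rot: [-3.141, -0.0, -1.569]
force: [0.8, 0.0, 0.9]
width: 0.0006
```

Call:
carry_out --targets '[[[0,0,0,-0.92,-0.41,0,-1],[0,0,0,-0.92,-0.41,0,-1],[0,0,0,-0.92,-0.41,0,-1],[0,0,0,-0.92,-0.41,0,-1],[0,0,0,-0.92,-0.41,0,-1],[0,0,0,-0.92,-0.41,0,-1],[0,0,0,-0.92,-0.41,0,-1],[0,0,0,-0.92,-0.41,0,-1],[0,0,0,-0.92,-0.41,0,-1],[0,0,0,-0.92,-0.41,0,-1],[0,0,0,-0.92,-0.41,0,-1],[0,0,0,-0.92,-0.41,0,-1],[0,0,0,-0.92,-0.41,0,-1],[0,0,0,-0.92,-0.41,0,-1],[0,0,0,0,0,0,-1]]]'

```text
t: 6.88
eef_pos: [0.4626, -0.0652, 0.4609]
ee_rot: [-3.141, 0.0, -1.567]
force: [-0.7, 0.8, 0.8]
width: 0.0006
```

```bash
python3 - <<'E'
from h import *
st()
p,d,m=snap('wrist','w1'); print(np.round(m['world_from_camera'],3).tolist())
p,d,m=snap('scene','s1'); p,d,m=snap('side','e1')
cv2.imwrite('pics/c2.png',cv2.resize(p[110:250,210:360],None,fx=5,fy=4)[:,:,::-1])
E
```

```text
t 6.875 q [ 0.283 -0.027 -0.332 -0.    -1.265 -0.28 ] pos [ 0.4626 -0.0652  0.4609] rot [-3.1415e+00  1.0000e-04 -1.5673e+00] F [-0.7  0.8  0.8] w 0.000625792331186012
[[-1.0, -0.003, -0.001, 0.463], [-0.003, 0.969, 0.245, -0.131], [0.0, 0.245, -0.969, 0.44], [0.0, 0.0, 0.0, 1.0]]
```

View pics/w1.png

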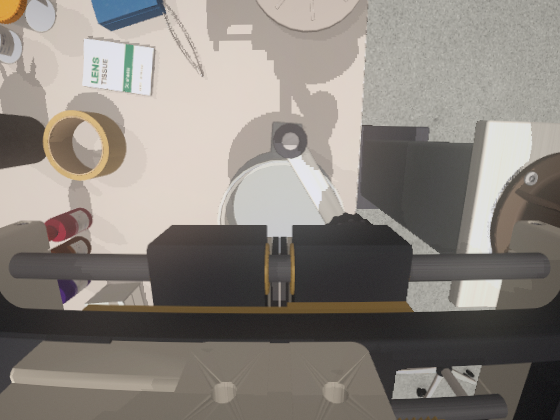

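View pics/c2.png

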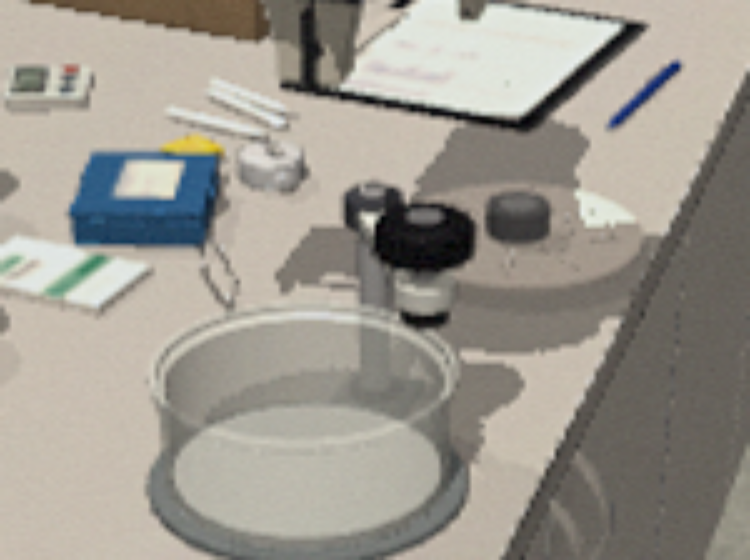

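```bash
python3 - <<'E'
from h import *
p,d,m=load('w1')
print('cap',onplane(m,(140,291),.174))
for rc in [(190,218),(160,285)]: print(onplane(m,rc,.098))
W=cloud(d,m)
cv2.imwrite('pics/c3.png',cv2.resize(p[100:240,200:370],None,fx=4.5,fy=4.2)[:,:,::-1])
for rc in [(140,291),(131,285),(170,312),(200,330),(222,350),(163,285)]: print(rc,np.round(W[rc],4))
E
```

```text
cap [ 0.45220354 -0.12758056  0.174     ]
[ 0.53586164 -0.06809723  0.098     ]
[ 0.45589544 -0.10379768  0.098     ]
(140, 291) [ 0.4523 -0.1276  0.1765]
(131, 285) [ 0.4576 -0.1354  0.172 ]
(170, 312) [ 0.4316 -0.0998  0.1651]
(200, 330) [ 0.4135 -0.0711  0.1661]
(222, 350) [ 0.4034 -0.0615  0.2082]
(163, 285) [ 0.4557 -0.0997  0.0906]
```

View pics/c3.png

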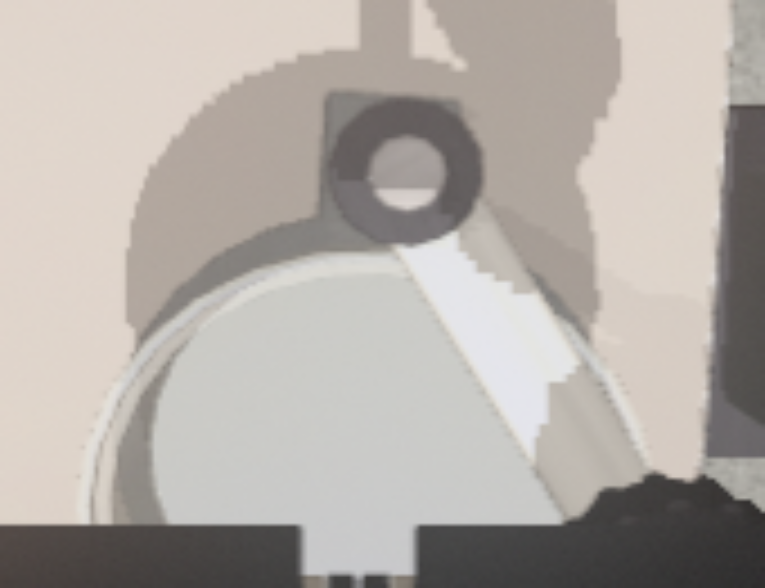

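Call:
carry_out --targets '[[[0,0,0,0,0,0.85,-1],[0,0,0,0,0,0.85,-1],[0,0,0,0,0,0.85,-1],[0,0,0,0,0,0.85,-1],[0,0,0,0,0,0.85,-1],[0,0,0,0,0,0.83,-1],[0,0,0,0,0.22,0,-1],[0,0,0,0,0.22,0,-1],[0,0,0,0.07,0.32,0,-1],[0,0,0,0.07,0.32,0,-1],[0,0,0,0.07,0.32,0,-1],[0,0,0,0.19,0.27,0,-1],[0,0,0,0.19,0.27,0,-1],[0,0,0,0.19,0.27,0,-1],[0,0,0,0.28,0.18,0,-1],[0,0,0,0.28,0.18,0,-1],[0,0,0,0.28,0.18,0,-1],[0,0,0,0.32,0.05,0,-1],[0,0,0,0.32,0.05,0,-1],[0,0,0,0.32,0.05,0,-1]]]'

```text
t: 9.52
eef_pos: [0.3895, -0.1314, 0.3337]
ee_rot: [3.141, 0.0, -1.569]
force: [0.2, 2.9, 0.7]
width: 0.0007
```

```bash
python3 - <<'E'
from h import *
st()
p,d,m=snap('side','e2')
cv2.imwrite('pics/c4.png',cv2.resize(p[110:250,200:350],None,fx=5,fy=4)[:,:,::-1])
E
```

```text
t 9.525 q [ 0.16  -0.026 -0.638 -0.    -0.959 -0.158] pos [ 0.3895 -0.1314  0.3337] rot [ 3.1405e+00  1.0000e-04 -1.5694e+00] F [0.2 2.9 0.7] w 0.0006639036743127864
```

View pics/c4.png

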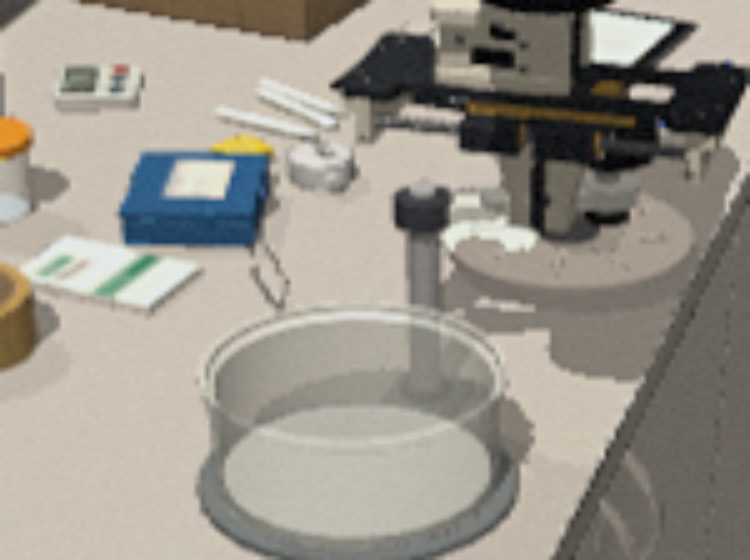

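Call:
carry_out --targets '[[[0,0,0,-0.5,0,-0.9,-1],[0,0,0,-0.5,0,-0.9,-1],[0,0,0,-0.5,0,-0.9,-1],[0,0,0,-0.88,-0.31,0,0],[0,0,0,-0.88,-0.31,0,1],[0,0,0,-0.88,-0.31,0,1],[0,0,0,-0.88,-0.31,0,1],[0,0,0,-0.88,-0.32,0,1],[0,0,0,-0.88,-0.32,0,1],[0,0,0,-0.88,-0.32,0,1],[0,0,0,-0.88,-0.32,0.5,1],[0,0,0,-0.88,-0.32,0.5,1],[0,0,0,-0.88,-0.32,0.5,1],[0,0,0,-0.88,-0.32,0.5,1],[0,0,0,-0.88,-0.32,0.5,1],[0,0,0,-0.88,-0.32,0.5,1],[0,0,0,0,0,0,1]]]'

```text
t: 11.7
eef_pos: [0.4927, 0.1945, 0.3248]
ee_rot: [3.14, -0.001, -1.568]
force: [0.2, -0.7, -0.6]
width: 0.0875
```

```bash
python3 - <<'E'
from h import *
st()
p,d,m=snap('wrist','w2')
p,d,m=snap('side','e3')
E
```

```text
t 11.7 q [ 0.746  0.19  -0.418 -0.    -0.965 -0.744] pos [0.4927 0.1945 0.3248] rot [ 3.1399e+00 -1.4000e-03 -1.5681e+00] F [ 0.2 -0.7 -0.6] w 0.08746408459589322
```

View pics/w2.png

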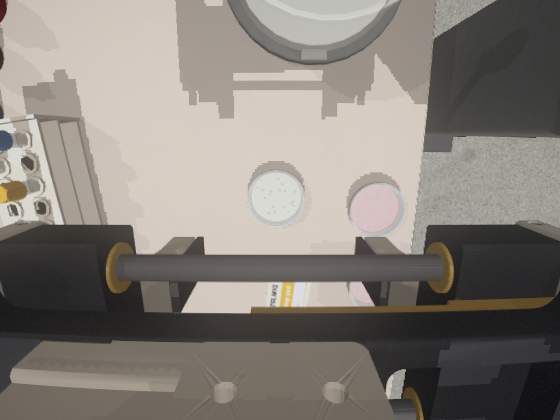

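View pics/e3.png

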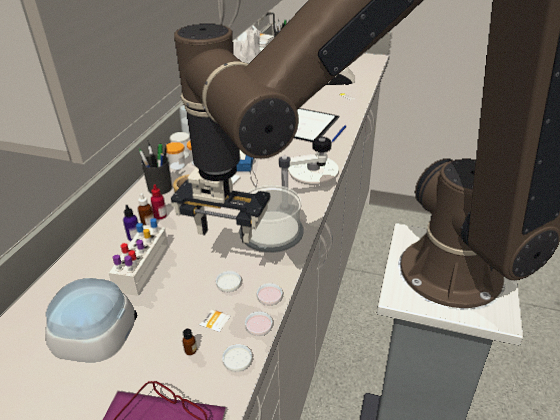

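Dish 0 is at about (198,276) and dish 1 at about (208,377) in the wrist view. The side view shows the clamp arm swung clear, knob at (145,322).

```bash
python3 - <<'E'
from h import *
p,d,m=load('w2'); W=cloud(d,m)
print(onplane(m,(197.5,276),.014),onplane(m,(208.5,377),.014))
for c0 in [(.4925,.192),(.388,.2035)]:
    sel=(abs(W[...,2]-.014)<.004)&(np.hypot(W[...,0]-c0[0],W[...,1]-c0[1])<.045); P=W[sel]
    print(len(P),np.round((P.min(0)+P.max(0))/2,4),cv2.minEnclosingCircle(P[:,:2].astype(np.float32)))
p,d,m=load('side0')
h=cv2.cvtColor(p,cv2.COLOR_RGB2HSV)
c=p[300:335,195:240]; cv2.imwrite('pics/c5.png',cv2.resize(p[265:380,170:300],None,fx=5,fy=5)[:,:,::-1])
E
```

```text
[0.4956815  0.18928091 0.014     ] [0.39082143 0.20064449 0.014     ]
2602 [0.4957 0.1906 0.0136] ((0.4957483112812042, 0.1908724457025528), 0.029949339106678963)
2512 [0.3906 0.2021 0.0135] ((0.3906022608280182, 0.20330603420734406), 0.030697332695126534)
```

View pics/c5.png

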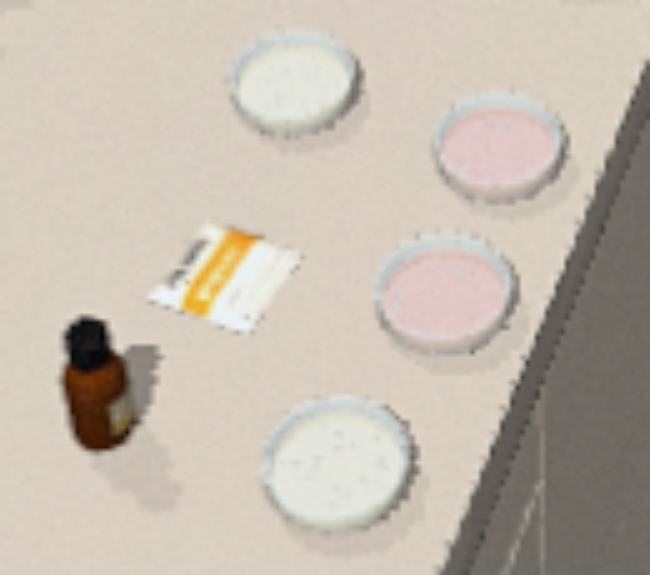

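Call:
carry_out --targets '[[[0,0,0,0.16,-0.11,0.95,1],[0,0,0,0,0,0.95,1],[0,0,0,0,0,0.95,1],[0,0,0,0,0,0.95,1],[0,0,0,0,0,0.95,1],[0,0,0,0,0,0.6,1],[0,0,0,0,0,0.38,1],[0,0,0,0,0,0,0],[0,0,0,0,0,0,-1],[0,0,0,0,0,0,-1],[0,0,0,0,0,0,-1]]]' --squeeze 20

```text
t: 13.18
eef_pos: [0.4952, 0.189, 0.1837]
ee_rot: [-3.141, 0.001, -1.569]
force: [0.2, -1.0, 3.1]
width: 0.0575
```

Call:
carry_out --targets '[[[0,0,0,0,0,-0.4,-1],[0,0,0,0,0,-1,-1],[0,0,0,0,0,-1,-1],[0,0,0,0.56,0.11,-1,-1],[0,0,0,1,0.15,-1,-1],[0,0,0,1,0.15,-0.6,-1],[0,0,0,1,0.2,0,-1],[0,0,0,1,0.2,0,-1],[0,0,0,1,0.2,0,-1],[0,0,0,1,0.2,0,-1],[0,0,0,1,0.2,0,-1],[0,0,0,0.6,0.2,0,-1],[0,0,0,0.4,0.2,0,-1],[0,0,0,0,0,0,-1]]]'

```text
t: 14.92
eef_pos: [0.4498, -0.0256, 0.3082]
ee_rot: [-3.142, 0.0, -1.57]
force: [0.1, 0.8, -0.2]
width: 0.058
```

```bash
python3 - <<'E'
from h import *
st()
p,d,m=snap('side','e4')
cv2.imwrite('pics/c6.png',cv2.resize(p[110:250,200:350],None,fx=5,fy=4)[:,:,::-1])
E
```

```text
t 14.925 q [ 0.383  0.077 -0.6   -0.    -0.894 -0.382] pos [ 0.4498 -0.0256  0.3082] rot [-3.1416e+00  1.0000e-04 -1.5700e+00] F [ 0.1  0.8 -0.2] w 0.05798065991188602
```

View pics/c6.png

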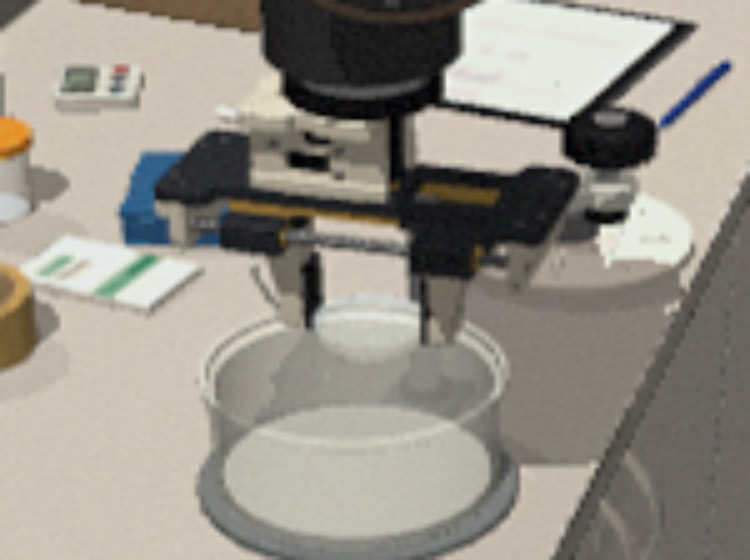

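Call:
carry_out --targets '[[[0,0,0,0,-0.2,0.9,-1],[0,0,0,0,0,0.9,-1],[0,0,0,0,0,0.8,-1],[0,0,0,0,0,0.6,-1],[0,0,0,0,0,0.4,-1],[0,0,0,0,0,0,-1],[0,0,0,0,0,0,-1],[0,0,0,0,0,0,0.65],[0,0,0,0,0,0,0.65],[0,0,0,0,0,0,0.65],[0,0,0,0,0,-0.9,0.65],[0,0,0,0,0,-1,0.65],[0,0,0,0,0,-1,0.65],[0,0,0,0,0,-0.8,0.65]]]'

```text
t: 16.73
eef_pos: [0.4551, -0.0252, 0.3118]
ee_rot: [-3.141, 0.0, -1.569]
force: [0.8, 0.3, 0.5]
width: 0.0723
```

```bash
python3 - <<'E'
from h import *
st()
p,d,m=snap('side','e5')
cv2.imwrite('pics/c7.png',cv2.resize(p[110:250,200:350],None,fx=5,fy=4)[:,:,::-1])
E
```

```text
t 16.725 q [ 0.379  0.081 -0.585  0.    -0.903 -0.377] pos [ 0.4551 -0.0252  0.3118] rot [-3.1407e+00  3.0000e-04 -1.5692e+00] F [0.8 0.3 0.5] w 0.07230760093652544
```

View pics/c7.png

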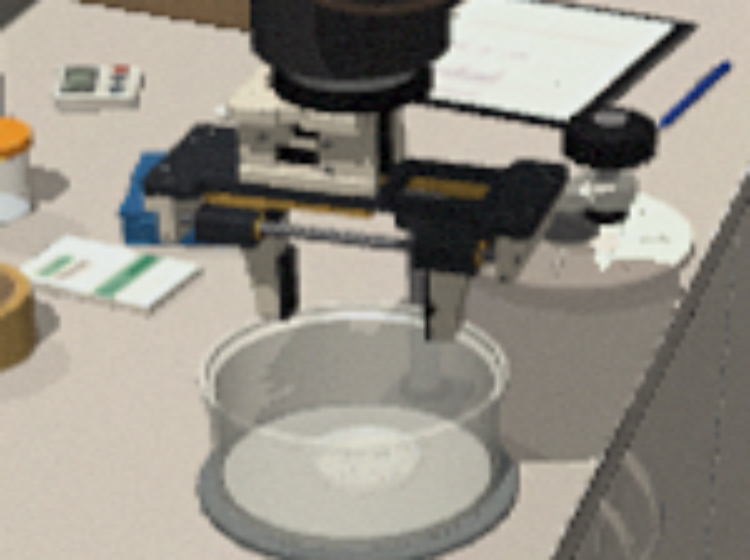

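Call:
carry_out --targets '[[[0,0,0,-0.6,0.26,0,1],[0,0,0,-1,0.26,0,1],[0,0,0,-1,0.26,0,1],[0,0,0,-1,0.26,0,1],[0,0,0,-1,0.26,0,1],[0,0,0,-1,0.26,0,1],[0,0,0,-1,0.26,0.4,1],[0,0,0,-1,0.26,0.6,1],[0,0,0,-1,0.26,0.7,1],[0,0,0,-0.5,0.24,0.7,1],[0,0,0,0,0,0.8,1],[0,0,0,0,0,0.7,1],[0,0,0,0,0,0,1]]]'

```text
t: 18.4
eef_pos: [0.3898, 0.2018, 0.2121]
ee_rot: [3.14, -0.002, -1.569]
force: [0.1, -0.1, 0.9]
width: 0.0873
```

```bash
python3 - <<'E'
from h import *
st()
p,d,m=load('e5'); print('dish in jar',onplane(m,(225.5,273.6),.030))
p,d,m=snap('side','e6')
cv2.imwrite('pics/c8.png',cv2.resize(p[200:380,170:320],None,fx=4,fy=3.3)[:,:,::-1])
E
```

```text
t 18.4 q [ 0.93   0.207 -0.737 -0.    -0.63  -0.928] pos [0.3898 0.2018 0.2121] rot [ 3.1397e+00 -2.3000e-03 -1.5692e+00] F [ 0.1 -0.1  0.9] w 0.08727520225773439
dish in jar [ 0.44852103 -0.01695727  0.03      ]
```

View pics/c8.png

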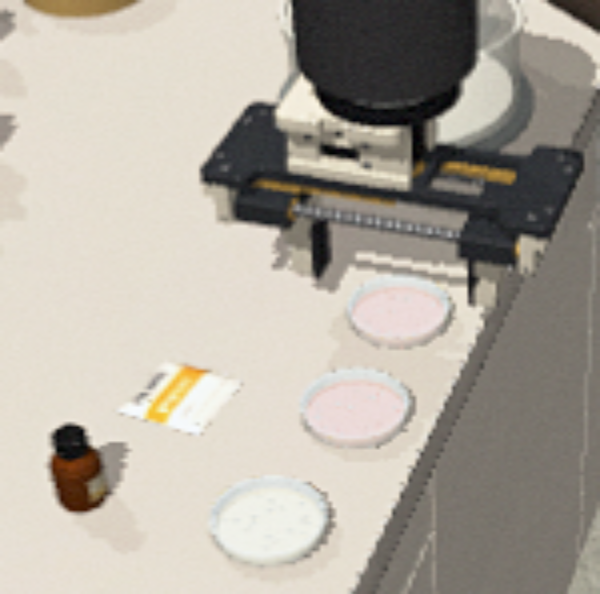

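Call:
carry_out --targets '[[[0,0,0,0,0,0.6,1],[0,0,0,0,0,0.45,1],[0,0,0,0,0,0.2,1],[0,0,0,0,0,0,1],[0,0,0,0,0,0,0],[0,0,0,0,0,0,-1],[0,0,0,0,0,0,-1],[0,0,0,0,0,0,-1]]]' --squeeze 20

```text
t: 19.45
eef_pos: [0.3903, 0.2022, 0.1821]
ee_rot: [-3.141, 0.0, -1.569]
force: [-1.6, -0.3, 1.9]
width: 0.0582
```

Call:
carry_out --targets '[[[0,0,0,0,0,-0.4,-1],[0,0,0,0,0,-1,-1],[0,0,0,0,0,-1,-1],[0,0,0,0.55,-0.2,-1,-1],[0,0,0,1,-0.26,-1,-1],[0,0,0,1,-0.26,-0.7,-1],[0,0,0,1,-0.26,0,-1],[0,0,0,1,-0.26,0,-1],[0,0,0,1,-0.27,0,-1],[0,0,0,1,-0.27,0,-1],[0,0,0,1,-0.27,0,-1],[0,0,0,1,-0.27,0,-1],[0,0,0,0.5,-0.27,0,-1],[0,0,0,0,0,0,-1]]]'

```text
t: 21.2
eef_pos: [0.4556, -0.0244, 0.3097]
ee_rot: [-3.141, 0.0, -1.571]
force: [-0.9, 0.6, -0.3]
width: 0.0581
```

Call:
carry_out --targets '[[[0,0,0,0,0,0.9,-1],[0,0,0,0,0,0.9,-1],[0,0,0,0,0,0.8,-1],[0,0,0,0,0,0.6,-1],[0,0,0,0,0,0.4,-1],[0,0,0,0,0,0.1,-1],[0,0,0,0,0,0,-1],[0,0,0,0,0,0,0.65],[0,0,0,0,0,0,0.65],[0,0,0,0,0,0,0.65],[0,0,0,0,0,-0.9,0.65],[0,0,0,0,0,-1,0.65],[0,0,0,0,0,-1,0.65],[0,0,0,0,0,-0.8,0.65]]]'

```text
t: 22.95
eef_pos: [0.4553, -0.024, 0.3106]
ee_rot: [-3.141, 0.0, -1.569]
force: [0.2, -0.1, 0.6]
width: 0.0725
```

```bash
python3 - <<'E'
from h import *
st()
p,d,m=snap('side','e7')
cv2.imwrite('pics/c9.png',cv2.resize(p[110:250,200:350],None,fx=5,fy=4)[:,:,::-1])
print([(x['point'],onplane(m,x['point'],.0),x['conf']) for x in arm.landmark_of('side','dish')])
W=cloud(d,m); sel=(np.hypot(W[...,0]-.455,W[...,1]+.025)<.06)&(W[...,2]>.02)&(W[...,2]<.06); P=W[sel]; print(len(P),np.median(P,0) if len(P) else 0)
E
```

```text
t 22.95 q [ 0.382  0.083 -0.587  0.    -0.9   -0.38 ] pos [ 0.4553 -0.024   0.3106] rot [-3.1407e+00  3.0000e-04 -1.5692e+00] F [ 0.2 -0.1  0.6] w 0.07250967923626564
[([324.3, 259.4], array([0.38313968, 0.28604736, 0.        ]), 0.73), ([222.4, 271.7], array([ 0.47036867, -0.0653239 ,  0.        ]), 0.63), ([361.0, 237.6], array([0.39369679, 0.38797353, 0.        ]), 0.56)]
114 [ 0.45977321 -0.03379045  0.04474163]
```

View pics/c9.png

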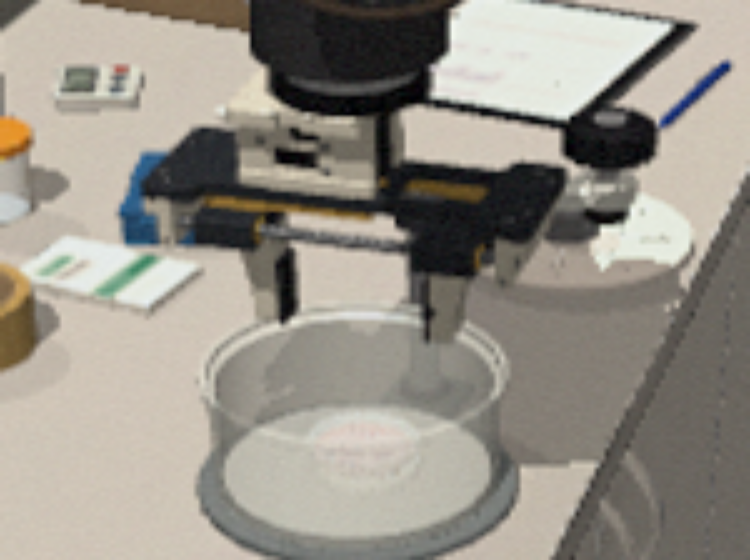

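Call:
carry_out --targets '[[[0,0,0,-0.6,0.2,0,0.75],[0,0,0,-1,0.2,0,0.75],[0,0,0,-1,0.2,0,0.75],[0,0,0,-1,0.2,0,0.75],[0,0,0,-1,0.2,0,0.75],[0,0,0,-1,0.2,0,0.75],[0,0,0,-1,0.2,0,0.75],[0,0,0,-1,0.2,0,0.75],[0,0,0,-1,0.2,0,0.75],[0,0,0,-1,0.2,0.4,0.75],[0,0,0,-1,0.2,0.6,0.75],[0,0,0,-1,0.2,0.7,0.75],[0,0,0,-0.6,0.2,0.7,0.75],[0,0,0,-0.36,0.2,0.7,0.75],[0,0,0,0,0,0.3,0.75],[0,0,0,0,0,0,0.75]]]'

```text
t: 25.05
eef_pos: [0.3848, 0.2895, 0.2238]
ee_rot: [3.141, -0.002, -1.569]
force: [-0.7, 0.2, 0.7]
width: 0.0767
```

```bash
python3 - <<'E'
from h import *
st()
p,d,m=snap('side','e8')
p,d,m=snap('scene','s8')
cv2.imwrite('pics/c10.png',cv2.resize(p[230:360,110:280],None,fx=4.5,fy=4.5)[:,:,::-1])
E
```

```text
t 25.05 q [ 1.055  0.248 -0.635 -0.    -0.689 -1.053] pos [0.3848 0.2895 0.2238] rot [ 3.1407e+00 -1.5000e-03 -1.5691e+00] F [-0.7  0.2  0.7] w 0.07674146739393062
```

View pics/c10.png

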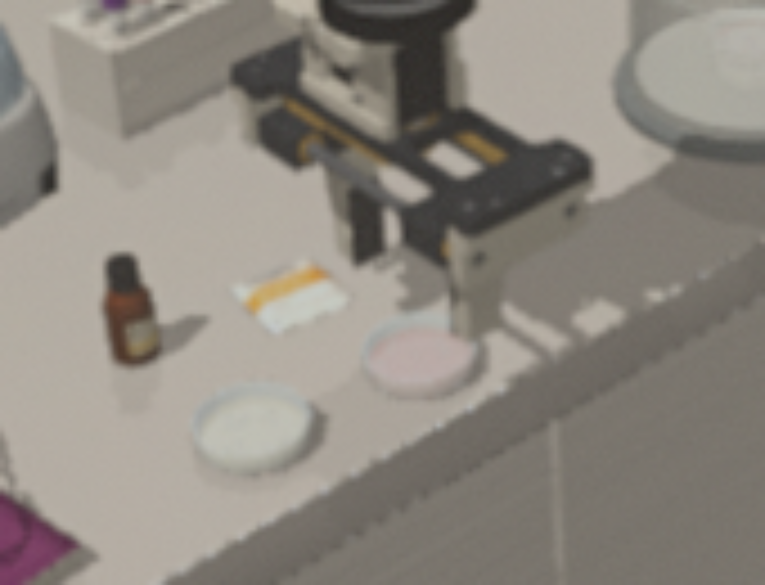

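Call:
carry_out --targets '[[[0,0,0,0,0,0.7,0.75],[0,0,0,0,0,0.6,0.75],[0,0,0,0,0,0.3,0.75],[0,0,0,0,0,0.1,0.75],[0,0,0,0,0,0,0.75],[0,0,0,0,0,0,0],[0,0,0,0,0,0,-1],[0,0,0,0,0,0,-1],[0,0,0,0,0,0,-1]]]' --squeeze 20

```text
t: 26.28
eef_pos: [0.3849, 0.2901, 0.1822]
ee_rot: [-3.141, 0.0, -1.569]
force: [-0.9, 0.4, 4.1]
width: 0.0577
```

Call:
carry_out --targets '[[[0,0,0,0,0,-0.4,-1],[0,0,0,0,0,-1,-1],[0,0,0,0,0,-1,-1],[0,0,0,0.58,-0.2,-1,-1],[0,0,0,1,-0.2,-1,-1],[0,0,0,1,-0.2,-0.7,-1],[0,0,0,1,-0.2,0,-1],[0,0,0,1,-0.2,0,-1],[0,0,0,1,-0.2,0,-1],[0,0,0,1,-0.2,0,-1],[0,0,0,1,-0.2,0,-1],[0,0,0,1,-0.2,0,-1],[0,0,0,1,-0.2,0,-1],[0,0,0,1,-0.2,0,-1],[0,0,0,1,-0.2,0,-1],[0,0,0,0.6,-0.2,0,-1],[0,0,0,0.4,-0.2,0,-1],[0,0,0,0,0,0,-1]]]'

```text
t: 28.52
eef_pos: [0.4555, -0.0248, 0.3096]
ee_rot: [-3.141, 0.0, -1.57]
force: [-0.5, 0.3, 0.6]
width: 0.0575
```

Call:
carry_out --targets '[[[0,0,0,0,0,0.9,-1],[0,0,0,0,0,0.9,-1],[0,0,0,0,0,0.8,-1],[0,0,0,0,0,0.4,-1],[0,0,0,0,0,0.2,-1],[0,0,0,0,0,0,-1],[0,0,0,0,0,0,0.65],[0,0,0,0,0,0,0.65],[0,0,0,0,0,0,0.65],[0,0,0,0,0,-0.8,0.65],[0,0,0,0,0,-1,0.65],[0,0,0,0,0,-1,0.65],[0,0,0,0,0,-0.5,0.65]]]'

```text
t: 30.15
eef_pos: [0.4555, -0.0244, 0.3132]
ee_rot: [-3.14, 0.001, -1.569]
force: [-0.2, -0.6, -0.1]
width: 0.0724
```

```bash
python3 - <<'E'
from h import *
st()
p,d,m=snap('side','e9')
cv2.imwrite('pics/c11.png',cv2.resize(p[110:250,200:350],None,fx=5,fy=4)[:,:,::-1])
W=cloud(d,m); sel=(np.hypot(W[...,0]-.455,W[...,1]+.025)<.06)&(W[...,2]>.02)&(W[...,2]<.07); P=W[sel]; print(len(P),np.median(P,0) if len(P) else 0)
c0=(.395,.386); sel=(abs(W[...,2]-.014)<.004)&(np.hypot(W[...,0]-c0[0],W[...,1]-c0[1])<.045); P=W[sel]
print(len(P),np.round((P.min(0)+P.max(0))/2,4),cv2.minEnclosingCircle(P[:,:2].astype(np.float32)))
E
```

```text
t 30.15 q [ 0.38   0.08  -0.583  0.    -0.906 -0.379] pos [ 0.4555 -0.0244  0.3132] rot [-3.1396e+00  7.0000e-04 -1.5691e+00] F [-0.2 -0.6 -0.1] w 0.0723590724720394
213 [ 0.45524667 -0.02417007  0.05928706]
602 [0.3946 0.3873 0.014 ] ((0.39602193236351013, 0.387533575296402), 0.03153064846992493)
```

View pics/c11.png

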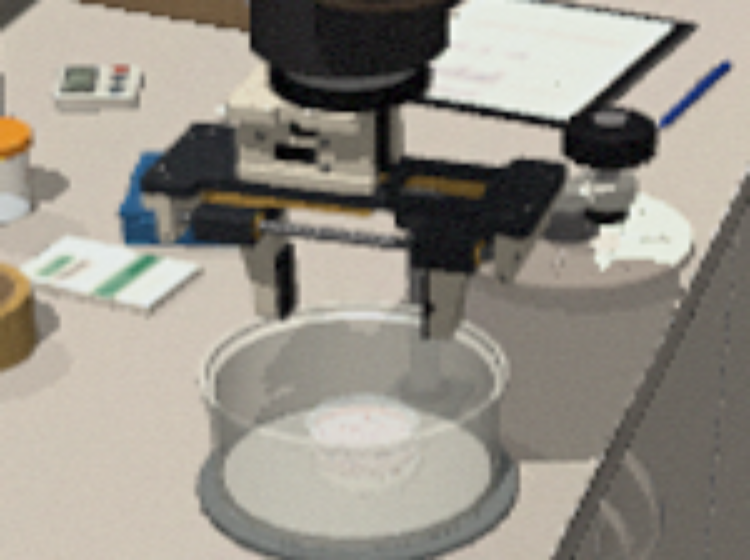

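Call:
carry_out --targets '[[[0,0,0,-0.6,0.13,0,0.75],[0,0,0,-1,0.13,0,0.75],[0,0,0,-1,0.13,0,0.75],[0,0,0,-1,0.13,0,0.75],[0,0,0,-1,0.13,0,0.75],[0,0,0,-1,0.13,0,0.75],[0,0,0,-1,0.13,0,0.75],[0,0,0,-1,0.13,0,0.75],[0,0,0,-1,0.13,0,0.75],[0,0,0,-1,0.13,0,0.75],[0,0,0,-1,0.13,0,0.75],[0,0,0,-1,0.13,0,0.75],[0,0,0,-1,0.13,0,0.75],[0,0,0,-1,0.13,0,0.75],[0,0,0,-1,0.13,0,0.75],[0,0,0,-1,0.13,0,0.75],[0,0,0,-0.6,0.13,0,0.75],[0,0,0,-0.25,0.13,0,0.75]]]'

```text
t: 32.45
eef_pos: [0.3959, 0.3876, 0.3117]
ee_rot: [3.141, -0.0, -1.569]
force: [-0.7, -0.0, 0.1]
width: 0.0769
```

Call:
carry_out --targets '[[[0,0,1,0,0,0.4,0.75],[0,0,1,0,0,0.7,0.75],[0,0,1,0,0,0.7,0.75],[0,0,1,0,0,0.7,0.75],[0,0,0,0,0,0.7,0.75],[0,0,0,0,0,0.4,0.75],[0,0,0,0,0,0,0.75]]]'

```text
t: 33.33
eef_pos: [0.3961, 0.3863, 0.2215]
ee_rot: [-3.141, -0.001, -2.128]
force: [0.0, -0.0, 0.2]
width: 0.0769
```

```bash
python3 - <<'E'
from h import *
st()
p,d,m=snap('scene','s10')
cv2.imwrite('pics/c12.png',cv2.resize(p[230:360,110:280],None,fx=4.5,fy=4.5)[:,:,::-1])
E
```

```text
t 33.325 q [ 1.127  0.351 -0.48  -0.    -0.741 -1.684] pos [0.3961 0.3863 0.2215] rot [-3.1415e+00 -1.4000e-03 -2.1278e+00] F [ 0.  -0.   0.2] w 0.07686584789756742
```

View pics/c12.png

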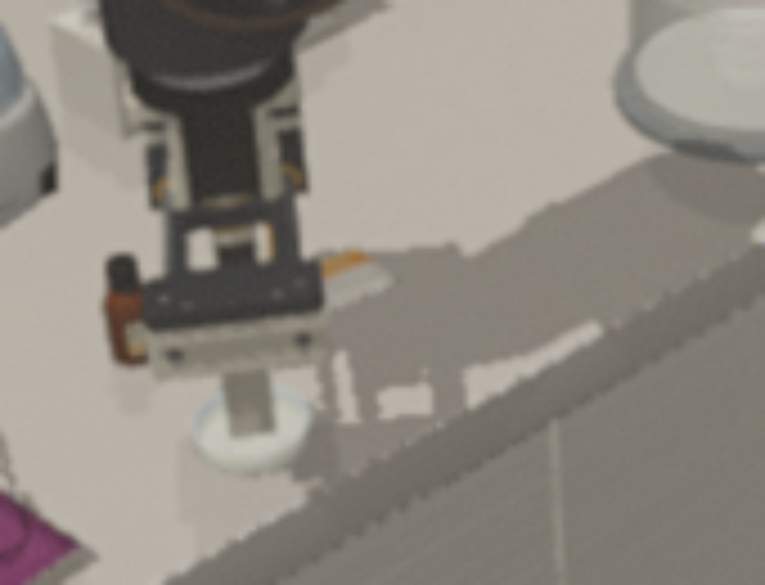

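Call:
carry_out --targets '[[[0,0,0,0,0,0.7,0.75],[0,0,0,0,0,0.5,0.75],[0,0,0,0,0,0.3,0.75],[0,0,0,0,0,0.1,0.75],[0,0,0,0,0,0,0.75],[0,0,0,0,0,0,0],[0,0,0,0,0,0,-1],[0,0,0,0,0,0,-1],[0,0,0,0,0,0,-1]]]' --squeeze 20

```text
t: 34.5
eef_pos: [0.3962, 0.3868, 0.1822]
ee_rot: [3.142, 0.0, -2.128]
force: [-1.2, 0.3, 3.0]
width: 0.0578
```

Call:
carry_out --targets '[[[0,0,0,0,0,-0.4,-1],[0,0,0,0,0,-0.9,-1],[0,0,0,0,0,-1,-1],[0,0,-1,0,0,-1,-1],[0,0,-1,0,0,-1,-1],[0,0,-1,0,0,-0.8,-1],[0,0,-1,0,0,0,-1],[0,0,0,0,0,0,-1]]]'

```text
t: 35.5
eef_pos: [0.3961, 0.3865, 0.3101]
ee_rot: [-3.141, 0.001, -1.57]
force: [0.4, -0.1, -1.1]
width: 0.0575
```

Call:
carry_out --targets '[[[0,0,0,0.6,-0.13,0,-1],[0,0,0,1,-0.13,0,-1],[0,0,0,1,-0.13,0,-1],[0,0,0,1,-0.13,0,-1],[0,0,0,1,-0.13,0,-1],[0,0,0,1,-0.13,0,-1],[0,0,0,1,-0.13,0,-1],[0,0,0,1,-0.13,0,-1],[0,0,0,1,-0.13,0,-1],[0,0,0,1,-0.13,0,-1],[0,0,0,1,-0.13,0,-1],[0,0,0,1,-0.13,0,-1],[0,0,0,1,-0.13,0,-1],[0,0,0,1,-0.13,0,-1],[0,0,0,1,-0.13,0,-1],[0,0,0,1,-0.13,0,-1],[0,0,0,0.6,-0.13,0,-1],[0,0,0,0.25,-0.13,0,-1],[0,0,0,0,0,0,-1]]]'

```text
t: 37.88
eef_pos: [0.4555, -0.0247, 0.3094]
ee_rot: [-3.141, 0.0, -1.57]
force: [-0.4, 0.7, -0.8]
width: 0.0578
```

```bash
python3 - <<'E'
from h import *
st()
p,d,m=snap('side','e10')
E
```

```text
t 37.875 q [ 0.38   0.085 -0.587 -0.    -0.898 -0.379] pos [ 0.4555 -0.0247  0.3094] rot [-3.1415  0.     -1.57  ] F [-0.4  0.7 -0.8] w 0.057815161906556445
```

View pics/e10.png

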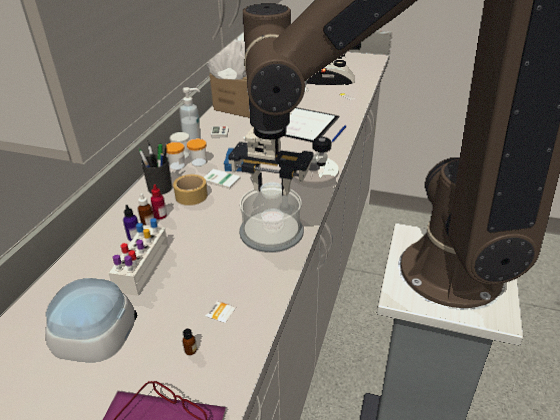

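Call:
carry_out --targets '[[[0,0,0,0,0,0.9,-1],[0,0,0,0,0,0.9,-1],[0,0,0,0,0,0.6,-1],[0,0,0,0,0,0.2,-1],[0,0,0,0,0,0.1,-1],[0,0,0,0,0,0,-1],[0,0,0,0,0,0,0.65],[0,0,0,0,0,0,0.65],[0,0,0,0,0,0,0.65],[0,0,0,0,0,-0.8,0.65],[0,0,0,0,0,-1,0.65],[0,0,0,0,0,-1,0.65],[0,0,0,0,0,-0.2,0.65]]]'

```text
t: 39.55
eef_pos: [0.4557, -0.0244, 0.3185]
ee_rot: [-3.139, 0.001, -1.569]
force: [-0.3, -0.2, -0.2]
width: 0.0721
```

```bash
python3 - <<'E'
from h import *
st()
p,d,m=snap('side','e11')
cv2.imwrite('pics/c13.png',cv2.resize(p[110:250,200:350],None,fx=5,fy=4)[:,:,::-1])
cv2.imwrite('pics/c14.png',cv2.resize(p[290:370,160:270],None,fx=6,fy=6)[:,:,::-1])
W=cloud(d,m); sel=(np.hypot(W[...,0]-.455,W[...,1]+.025)<.06)&(W[...,2]>.02)&(W[...,2]<.085); P=W[sel]; print(len(P),np.median(P,0) if len(P) else 0)
print([(x['point'],onplane(m,x['point'],.003),x['conf']) for x in arm.landmark_of('side','sachet')])
# sachet mask: bright white/orange px on table
sub=W[295:330,195:245]; sel=(sub[...,2]>.004)&(sub[...,2]<.012); P=sub[sel]; print(len(P),np.median(P,0))
r=cv2.minAreaRect(P[:,:2].astype(np.float32)); print(r)
E
```

```text
t 39.55 q [ 0.38   0.074 -0.576  0.    -0.918 -0.379] pos [ 0.4557 -0.0244  0.3185] rot [-3.1386e+00  1.0000e-03 -1.5690e+00] F [-0.3 -0.2 -0.2] w 0.07213595323597126
321 [ 0.45293842 -0.01694302  0.07335398]
[([311.0, 219.9], array([0.47874603, 0.27767339, 0.003     ]), 0.74)]
287 [0.47668534 0.27976283 0.0063539 ]
((0.4849916398525238, 0.2812401354312897), (0.07274194061756134, 0.08571502566337585), 15.62421989440918)
```

View pics/c13.png

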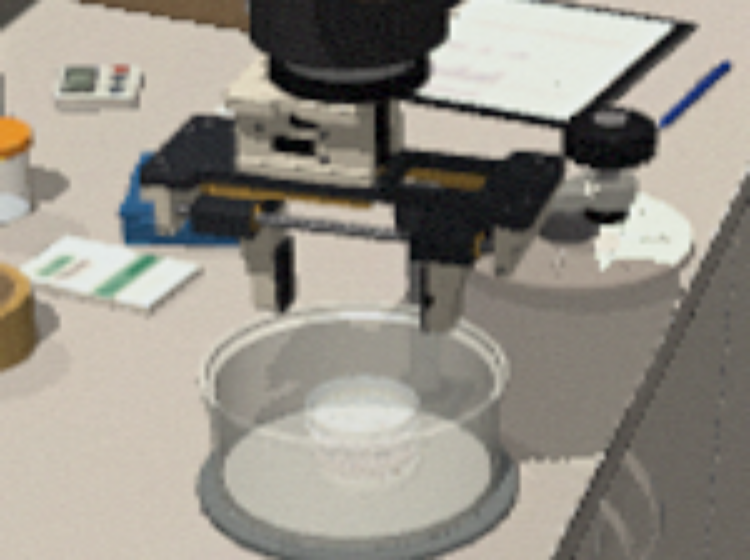

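View pics/c14.png

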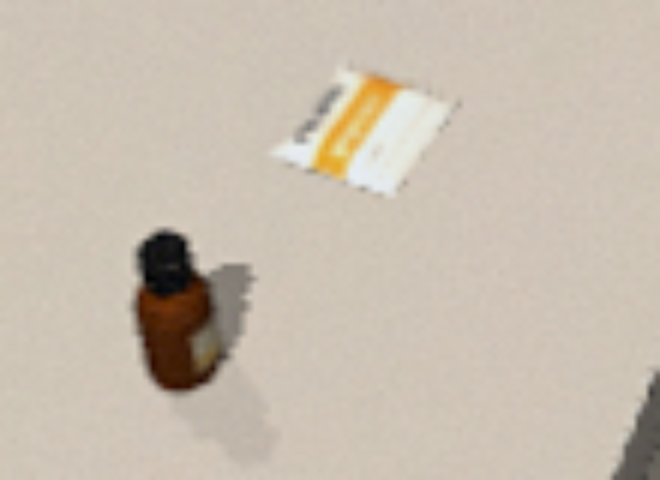

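```bash
python3 - <<'E'
from h import *
p,d,m=load('e11')
C=[onplane(m,(290+v/6,160+u/6),.005)[:2] for u,v in [(275,152),(340,68),(460,102),(395,195)]]
C=np.array(C); print(C, C.mean(0)); e=np.roll(C,-1,0)-C; print(np.linalg.norm(e,axis=1),np.degrees(np.arctan2(e[:,1],e[:,0])))
W=cloud(d,m); sub=W[295:330,200:242]; sel=(sub[...,2]>.004)&(sub[...,2]<.010)&(np.hypot(sub[...,0]-.4775,sub[...,1]-.279)<.04); P=sub[sel]; print((P.min(0)+P.max(0))/2)
print(cv2.minAreaRect(P[:,:2].astype(np.float32)))
E
```

```text
[[0.50251841 0.29976276]
 [0.49627965 0.25459085]
 [0.44660388 0.2576996 ]
 [0.45262737 0.30612099]] [0.47450733 0.27954355]
[0.0456007  0.04977294 0.04879461 0.05029455] [-97.86345618 176.4190595   82.9089876   -7.26275819]
[0.48109154 0.27602889 0.0069773 ]
((0.4790414571762085, 0.27435868978500366), (0.058546602725982666, 0.053847409784793854), 83.96687316894531)
```

Call:
carry_out --targets '[[[0,0,0,-0.7,-0.07,0,0.75],[0,0,0,-1,-0.07,0,0.75],[0,0,0,-1,-0.07,0,0.75],[0,0,0,-1,-0.07,0,0.75],[0,0,0,-1,-0.07,0,0.75],[0,0,0,-1,-0.07,0,0.75],[0,0,0,-1,-0.07,0,0.75],[0,0,0,-1,-0.07,0,0.75],[0,0,0,-1,-0.07,0,0.75],[0,0,0,-1,-0.07,0,0.75],[0,0,0,-1,-0.07,0,0.75],[0,0,0,-1,-0.07,0,0.75],[0,0,0.8,-0.44,0,0,0.75],[0,0,0,0,0,0,0.75],[0,0,0,0,0,0,0.75]]]'

```text
t: 41.52
eef_pos: [0.4758, 0.2791, 0.3168]
ee_rot: [3.141, -0.0, -1.679]
force: [-1.2, 0.5, 0.3]
width: 0.0765
```

```bash
python3 - <<'E'
from h import *
st()
p,d,m=snap('wrist','w3')
W=cloud(d,m); c0=(.477,.279)
sel=(W[...,2]>.0035)&(W[...,2]<.011)&(np.hypot(W[...,0]-c0[0],W[...,1]-c0[1])<.045); P=W[sel]
print(len(P),(P.min(0)+P.max(0))/2,cv2.minAreaRect(P[:,:2].astype(np.float32)))
E
```

```text
t 41.525 q [ 0.886  0.232 -0.383 -0.    -0.956 -0.993] pos [0.4758 0.2791 0.3168] rot [ 3.1413e+00 -3.0000e-04 -1.6786e+00] F [-1.2  0.5  0.3] w 0.07652647126091784
1736 [0.48055761 0.27716638 0.00599634] ((0.4794237017631531, 0.2769843637943268), (0.04608195275068283, 0.04613330960273743), 81.39656829833984)
```

View pics/w3.png

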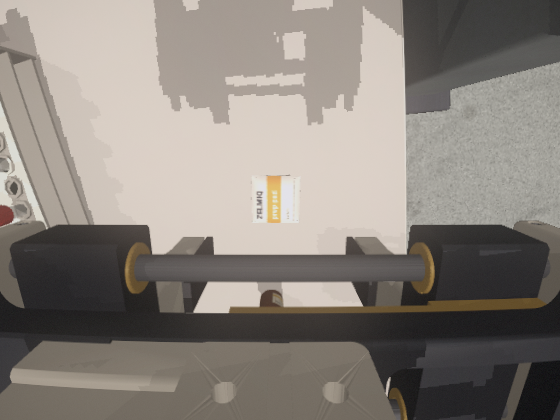

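Call:
carry_out --targets '[[[0,0,0.2,0.07,-0.15,0.95,0.75],[0,0,0,0,0,0.95,0.75],[0,0,0,0,0,0.95,0.75],[0,0,0,0,0,0.95,0.75],[0,0,0,0,0,0.8,0.75],[0,0,0,0,0,0.5,0.75],[0,0,0,0,0,0.25,0.75],[0,0,0,0,0,0.12,0.75],[0,0,0,0,0,0,0.75]]]'

```text
t: 42.7
eef_pos: [0.4795, 0.277, 0.1805]
ee_rot: [-3.141, 0.0, -1.709]
force: [-0.5, -0.0, 0.2]
width: 0.0762
```

Call:
carry_out --targets '[[[0,0,0,0,0,0,0.3],[0,0,0,0,0,0,0],[0,0,0,0,0,0,-1],[0,0,0,0,0,0,-1],[0,0,0,0,0,0,-1],[0,0,0,0,0,-0.3,-1],[0,0,0,0,0,-0.7,-1],[0,0,0,0,0,0,-1]]]' --squeeze 15

```text
t: 43.7
eef_pos: [0.4798, 0.2774, 0.2066]
ee_rot: [-3.14, 0.002, -1.709]
force: [-0.4, 0.9, -0.0]
width: 0.0497
```

```bash
python3 - <<'E'
from h import *
st()
p,d,m=snap('side','e12')
cv2.imwrite('pics/c15.png',cv2.resize(p[230:370,150:300],None,fx=4.5,fy=4)[:,:,::-1])
E
```

```text
t 43.7 q [ 0.878  0.372 -0.493  0.    -0.703 -1.016] pos [0.4798 0.2774 0.2066] rot [-3.1400e+00  2.2000e-03 -1.7085e+00] F [-0.4  0.9 -0. ] w 0.04969103579090411
```

View pics/c15.png

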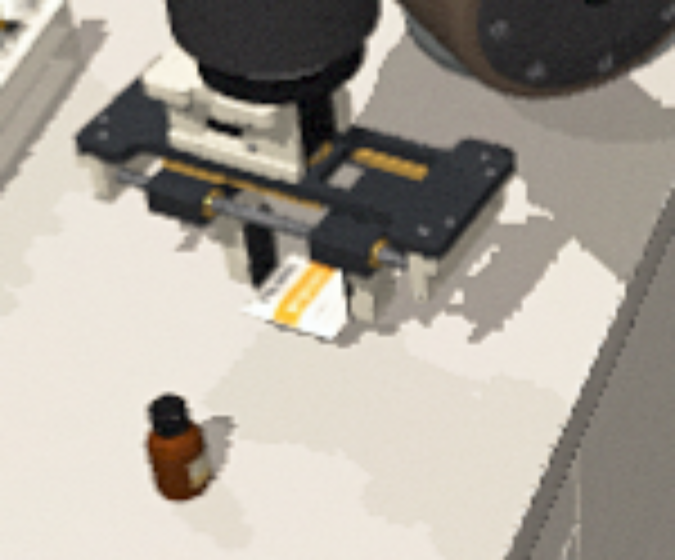

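Call:
carry_out --targets '[[[0,0,0,0,0,-0.6,-1],[0,0,-0.5,0,0,-1,-1],[0,0,-0.48,0,0,-1,-1],[0,0,0,0.5,0,-1,-1],[0,0,0,0.9,0.1,-0.3,-1],[0,0,0,1,0.1,0,-1],[0,0,0,1,0.1,0,-1],[0,0,0,1,0.1,0,-1],[0,0,0,1,0.1,0,-1],[0,0,0,1,0.1,0,-1],[0,0,0,1,0.1,0,-1],[0,0,0,1,0.1,0,-1],[0,0,0,1,0.1,0,-1],[0,0,0,1,0.1,0,-1],[0,0,0,0.9,0.1,0,-1],[0,0,0,0.5,0,0,-1],[0,0,0,0.28,0,0,-1],[0,0,0,0,0,0,-1]]]'

```text
t: 46.0
eef_pos: [0.4516, -0.0253, 0.3025]
ee_rot: [3.141, -0.0, -1.573]
force: [0.3, 0.4, -1.1]
width: 0.0502
```

```bash
python3 - <<'E'
from h import *
st()
p,d,m=snap('side','e13')
cv2.imwrite('pics/c16.png',cv2.resize(p[110:250,200:350],None,fx=5,fy=4)[:,:,::-1])
E
```

```text
t 46.0 q [ 0.382  0.087 -0.604 -0.    -0.88  -0.384] pos [ 0.4516 -0.0253  0.3025] rot [ 3.1414e+00 -1.0000e-04 -1.5726e+00] F [ 0.3  0.4 -1.1] w 0.050225739218432715
```

View pics/c16.png

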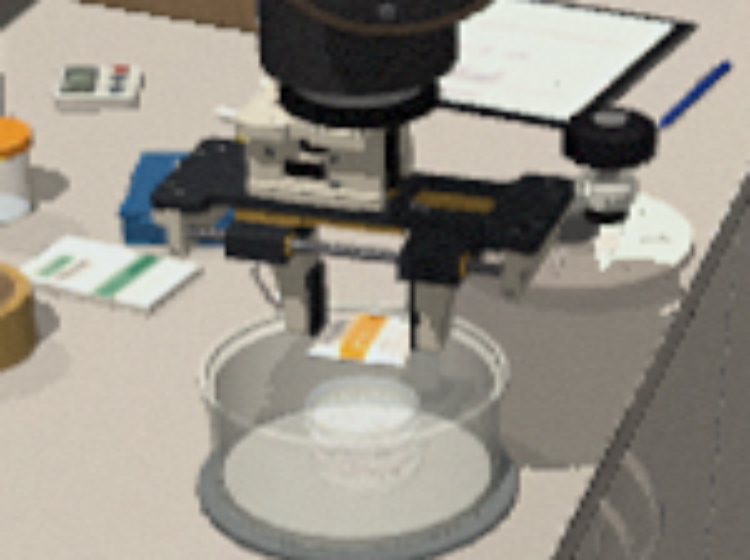

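Call:
carry_out --targets '[[[0,0,0,0,-0.14,0.6,-1],[0,0,0,0,0,0.6,-1],[0,0,0,0,0,0.4,-1],[0,0,0,0,0,0.25,-1],[0,0,0,0,0,0,-1],[0,0,0,0,0,0,-1],[0,0,0,0,0,0,0.5],[0,0,0,0,0,0,0.5],[0,0,0,0,0,0,0.5],[0,0,0,0,0,-0.6,0.5],[0,0,0,0,0,-1,0.5],[0,0,0,0,0,-1,0.5],[0,0,0,0,0,-1,0.5],[0,0,0,0,0,-0.8,0.5]]]'

```text
t: 47.8
eef_pos: [0.455, -0.0251, 0.3676]
ee_rot: [-3.141, 0.0, -1.572]
force: [0.0, 0.6, 0.2]
width: 0.0656
```

```bash
python3 - <<'E'
from h import *
st()
p,d,m=snap('side','e14')
cv2.imwrite('pics/c17.png',cv2.resize(p[110:250,200:350],None,fx=5,fy=4)[:,:,::-1])
W=cloud(d,m); sel=(np.hypot(W[...,0]-.455,W[...,1]+.025)<.06)&(W[...,2]>.05)&(W[...,2]<.09); P=W[sel]; print(len(P),np.median(P,0) if len(P) else 0, np.percentile(P[:,2],[5,50,95]))
sel=(W[...,2]>.034)&(W[...,2]<.05)&(abs(W[...,0]-.41)<.14)&(abs(W[...,1]+.34)<.12)
P=W[sel]; print('hub',len(P),P.mean(0),cv2.minEnclosingCircle(P[:,:2].astype(np.float32)))
E
```

```text
t 47.8 q [ 0.379  0.02  -0.506  0.    -1.044 -0.381] pos [ 0.455  -0.0251  0.3676] rot [-3.1407e+00  3.0000e-04 -1.5719e+00] F [0.  0.6 0.2] w 0.06556627632457221
339 [ 0.45155818 -0.01241177  0.07716805] [0.0617083  0.07716805 0.08203174]
hub 33 [ 0.4231556  -0.33051345  0.03959038] ((0.425936222076416, -0.3334082067012787), 0.013363574631512165)
```

View pics/c17.png

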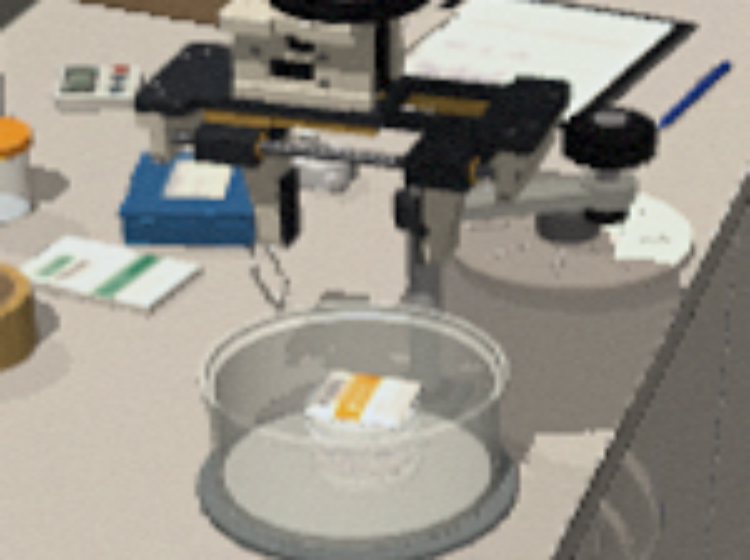

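Call:
carry_out --targets '[[[0,0,0,0,0,-1,0.5],[0,0,0,0,0,-1,0.5],[0,0,0,0.6,0.1,-0.2,0.5],[0,0,0,1,0.1,0,0.5],[0,0,0,1,0.1,0,0.5],[0,0,0,1,0.1,0,0.5],[0,0,0,1,0.1,0,0.5],[0,0,0,1,0.1,0,0.5],[0,0,0,1,0.1,0,0.5],[0,0,0,1,0.1,0,0.5],[0,0,0,1,0.1,0,0.5],[0,0,0,1,0.1,0,0.5],[0,0,0,1,0.1,0,0.5],[0,0,0,1,0.1,0,0.5],[0,0,0,0.8,0,0,0.5],[0,0,0,0.4,0,0,0.5],[0,0,0,0,0,0,0.5]]]'

```text
t: 49.98
eef_pos: [0.4243, -0.3455, 0.4207]
ee_rot: [3.141, 0.001, -1.573]
force: [-0.8, -0.1, -0.9]
width: 0.066
```

```bash
python3 - <<'E'
from h import *
st()
p,d,m=snap('wrist','w4')
W=cloud(d,m)
sel=(W[...,2]>.034)&(W[...,2]<.05)&(abs(W[...,0]-.42)<.1)&(abs(W[...,1]+.34)<.08)
P=W[sel]; print('hub',len(P),P.mean(0),cv2.minEnclosingCircle(P[:,:2].astype(np.float32)))
sel=(W[...,2]>.012)&(W[...,2]<.024)&(abs(W[...,0]-.42)<.15)&(abs(W[...,1]+.34)<.12)
P=W[sel]; print(len(P),P.min(0),P.max(0),cv2.minEnclosingCircle(P[:,:2].astype(np.float32)))
E
```

```text
t 49.975 q [-0.325  0.138 -0.246 -0.    -1.187  0.323] pos [ 0.4243 -0.3455  0.4207] rot [ 3.1405e+00  6.0000e-04 -1.5732e+00] F [-0.8 -0.1 -0.9] w 0.06603371460803716
hub 791 [ 0.42713711 -0.34714454  0.04357093] ((0.4271160662174225, -0.34633761644363403), 0.020051492378115654)
9937 [ 0.34957587 -0.42513223  0.01411989] [ 0.50557472 -0.26867563  0.02353414] ((0.4269022047519684, -0.34660038352012634), 0.07921050488948822)
```

View pics/w4.png

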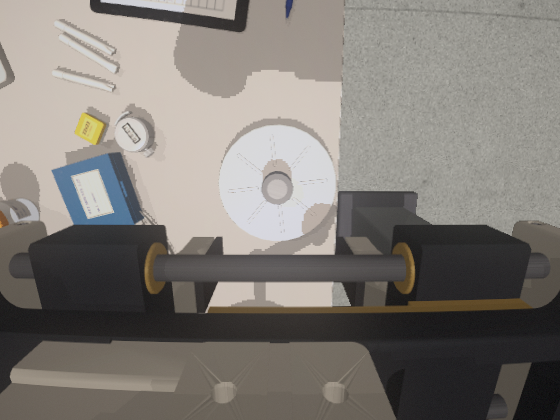

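Call:
carry_out --targets '[[[0,0,0,0.04,-0.11,1,0.5],[0,0,0,0,0,1,0.5],[0,0,0,0,0,1,0.5],[0,0,0,0,0,1,0.5],[0,0,0,0,0,1,0.5],[0,0,0,0,0,1,0.5],[0,0,0,0,0,1,0.5],[0,0,0,0,0,0.8,0.5],[0,0,0,0,0,0.6,0.5],[0,0,0,0,0,0.35,0.5],[0,0,0,0,0,0,0.5],[0,0,0,0,0,0,-0.2],[0,0,0,0,0,0,-1],[0,0,0,0,0,0,-1],[0,0,0,0,0,0,-1],[0,0,0,0,0,0,-1]]]' --squeeze 40

```text
t: 52.02
eef_pos: [0.4274, -0.3461, 0.2031]
ee_rot: [-3.141, -0.0, -1.572]
force: [-1.6, 1.2, 5.3]
width: 0.0391
```

Call:
carry_out --targets '[[[0,0,0,0,0,-0.3,-1],[0,0,0,0,0,-0.6,-1],[0,0,0,0,0,-0.9,-1],[0,0,0,0,0,-1,-1],[0,0,0,0,0,-1,-1],[0,0,0,0,0,-1,-1],[0,0,0,0,0,-1,-1],[0,0,0,0,0,-1,-1],[0,0,0,0,0,-1,-1],[0,0,0,0,0,-1,-1],[0,0,0,0,0,-0.7,-1],[0,0,0,0,0,-0.3,-1],[0,0,0,0,0,0,-1]]]'

```text
t: 53.65
eef_pos: [0.4272, -0.3459, 0.448]
ee_rot: [-3.141, 0.0, -1.572]
force: [0.4, 0.3, -4.1]
width: 0.039
```

```bash
python3 - <<'E'
from h import *
st()
p,d,m=snap('side','e15')
E
```

```text
t 53.65 q [-0.324  0.126 -0.198 -0.    -1.246  0.323] pos [ 0.4272 -0.3459  0.448 ] rot [-3.1409  0.     -1.572 ] F [ 0.4  0.3 -4.1] w 0.03903097607176597
```

View pics/e15.png

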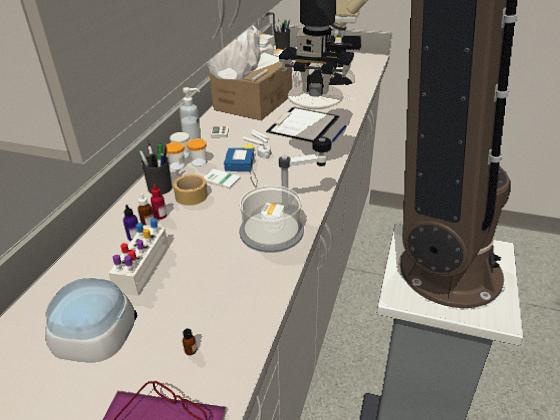

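```bash
python3 - <<'E'
from h import *
p,d,m=load('e15')
cv2.imwrite('pics/c18.png',cv2.resize(p[130:255,225:345],None,fx=6,fy=4.6,interpolation=cv2.INTER_CUBIC)[:,:,::-1])
E
```

```text
(no output)
```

View pics/c18.png

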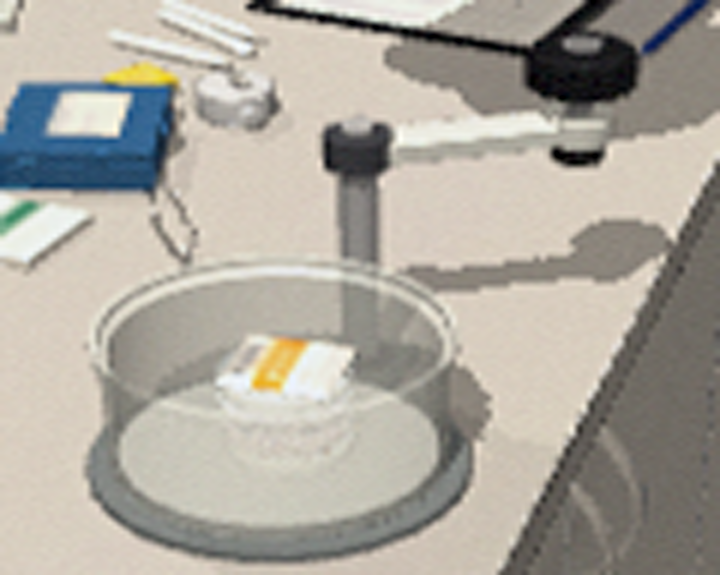

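```bash
python3 - <<'E'
from h import *
p,d,m=load('e15')
K=np.array(m['camera_matrix']);D=np.array(m['distortion']);T=np.linalg.inv(m['world_from_camera'])
def ell(c,r,z):
    a=np.linspace(0,2*np.pi,120); X=np.stack([c[0]+r*np.cos(a),c[1]+r*np.sin(a),0*a+z],1)
    return cv2.projectPoints(X,cv2.Rodrigues(T[:3,:3])[0],T[:3,3],K,D)[0][:,0]
def ext(c,r,z):
    e=ell(c,r,z); e=(e-[225,130])*[6,4.6]
    return np.round([e[:,0].min(),e[:,0].max(),e[:,1].min(),e[:,1].max()],1)
for c in [(.455,-.025),(.4575,-.025),(.455,-.028)]: print(c,'rim.080@.096',ext(c,.080,.096),'foot@.01',ext(c,.086,.01),'foot0',ext(c,.086,0.))
img=p.copy()
for r,z in [(.080,.096),(.086,.01),(.072,.016)]:
    e=(ell((.455,-.025),r,z)-[225,130])*[6,4.6]
    if r==.080: big=cv2.resize(p[130:255,225:345],None,fx=6,fy=4.6,interpolation=cv2.INTER_CUBIC)
    cv2.polylines(big,[e.astype(np.int32)],True,(255,0,0),1)
cv2.imwrite('pics/c19.png',big[:,:,::-1])
E
```

```text
(0.455, -0.025) rim.080@.096 [ 92.7 466.7 256.8 422.4] foot@.01 [ 90.7 477.7 369.2 553.3] foot0 [ 92.1 477.4 382.4 567.1]
(0.4575, -0.025) rim.080@.096 [ 87.2 461.1 256.1 421.6] foot@.01 [ 85.5 472.3 368.6 552.5] foot0 [ 86.8 471.9 381.7 566.3]
(0.455, -0.028) rim.080@.096 [ 95.2 468.6 254.1 419.1] foot@.01 [ 93.2 479.5 366.5 549.9] foot0 [ 94.5 479.1 379.6 563.7]
```

View pics/c19.png

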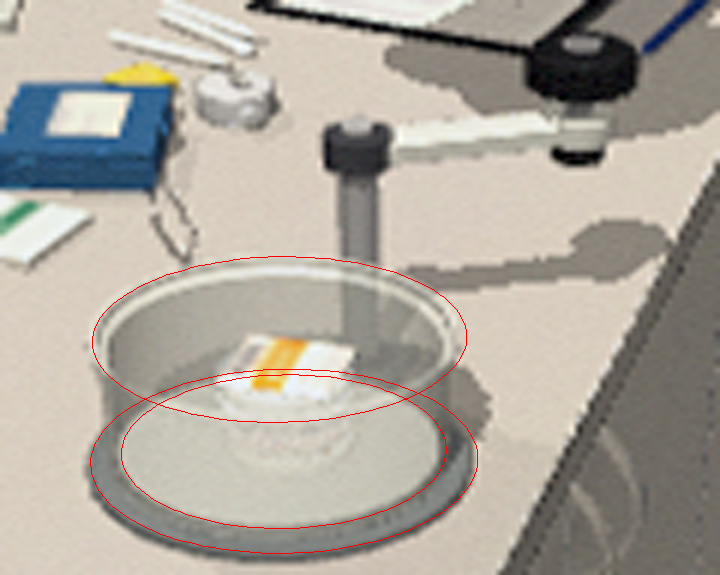

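Call:
carry_out --targets '[[[0,0,0,-0.3,0,0,-1],[0,0,0,-0.6,-0.1,0,-1],[0,0,0,-0.9,-0.1,0,-1],[0,0,0,-1,-0.1,0,-1],[0,0,0,-1,-0.1,0,-1],[0,0,0,-1,-0.1,0,-1],[0,0,0,-1,-0.1,0,-1],[0,0,0,-1,-0.1,0,-1],[0,0,0,-1,-0.1,0,-1],[0,0,0,-1,-0.1,0,-1],[0,0,0,-1,-0.1,0,-1],[0,0,0,-1,-0.1,0,-1],[0,0,0,-0.9,-0.1,0,-1],[0,0,0,-0.7,-0.1,0,-1],[0,0,0,-0.35,0,0,-1],[0,0,0,-0.17,0,0,-1],[0,0,0,0,0,0,-1]]]'

```text
t: 55.82
eef_pos: [0.4602, -0.0231, 0.4476]
ee_rot: [3.141, -0.0, -1.572]
force: [0.4, -0.0, -2.6]
width: 0.0393
```

```bash
python3 - <<'E'
from h import *
st()
p,d,m=snap('side','e16')
W=cloud(d,m)
c0=(.4575,-.023)
for lo,hi in [(.225,.29)]:
    sel=(W[...,2]>lo)&(W[...,2]<hi)&(np.hypot(W[...,0]-c0[0],W[...,1]-c0[1])<.1); P=W[sel]; print(len(P),P.min(0),P.max(0))
cv2.imwrite('pics/c20.png',cv2.resize(p[40:240,200:360],None,fx=4.5,fy=3,interpolation=cv2.INTER_CUBIC)[:,:,::-1])
E
```

```text
t 55.825 q [ 0.379 -0.031 -0.367  0.    -1.236 -0.38 ] pos [ 0.4602 -0.0231  0.4476] rot [ 3.1414e+00 -1.0000e-04 -1.5718e+00] F [ 0.4 -0.  -2.6] w 0.039330104324503026
1724 [ 0.38065419 -0.10357892  0.24539854] [0.53581715 0.05941991 0.28998171]
```

View pics/c20.png

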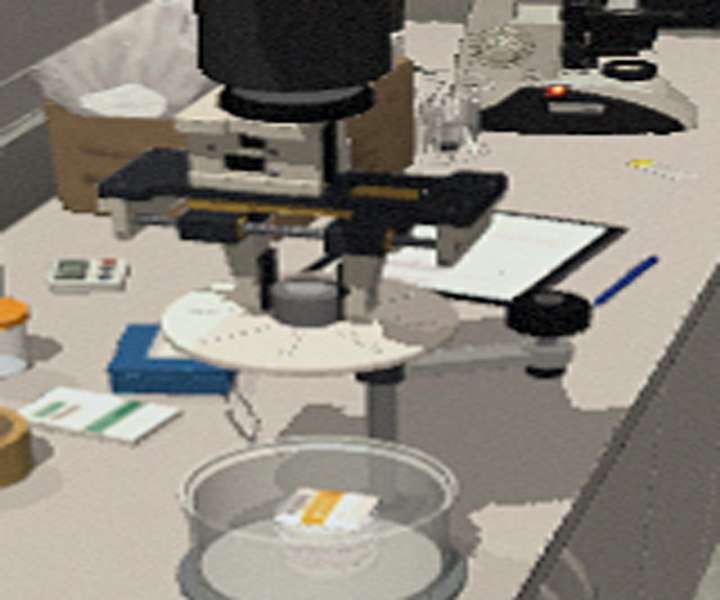

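Call:
carry_out --targets '[[[0,0,0,0,0.05,0.7,-1],[0,0,0,0,0,1,-1],[0,0,0,0,0,1,-1],[0,0,0,0,0,1,-1],[0,0,0,0,0,0.8,-1],[0,0,0,0,0,0.6,-1],[0,0,0,0,0,0.4,-1],[0,0,0,0,0,0,-1]]]'

```text
t: 56.88
eef_pos: [0.4589, -0.0234, 0.3097]
ee_rot: [3.14, -0.001, -1.572]
force: [0.3, 0.3, -2.3]
width: 0.0387
```

```bash
python3 - <<'E'
from h import *
st()
p,d,m=snap('side','e17')
cv2.imwrite('pics/c21.png',cv2.resize(p[100:250,200:360],None,fx=4.5,fy=4,interpolation=cv2.INTER_CUBIC)[:,:,::-1])
E
```

```text
t 56.875 q [ 0.38   0.091 -0.58   0.    -0.901 -0.381] pos [ 0.4589 -0.0234  0.3097] rot [ 3.1404e+00 -5.0000e-04 -1.5725e+00] F [ 0.3  0.3 -2.3] w 0.038650480591142546
```

View pics/c21.png

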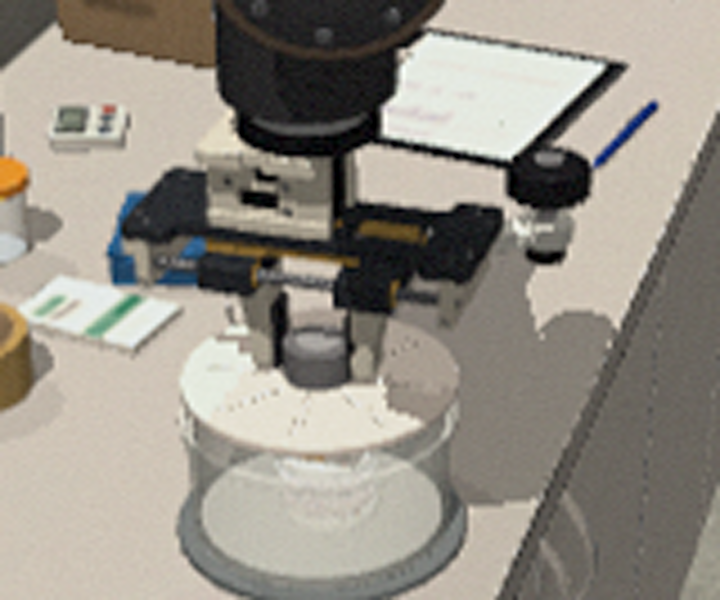

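Centred over the mouth. Lowering slowly to seat.

Call:
carry_out --targets '[[[0,0,0,0,0,0.2,-1],[0,0,0,0,0,0.2,-1],[0,0,0,0,0,0.15,-1],[0,0,0,0,0,0.15,-1],[0,0,0,0,0,0,-1],[0,0,0,0,0,0,-1]]]'

```text
t: 57.68
eef_pos: [0.4591, -0.023, 0.2927]
ee_rot: [-3.142, -0.0, -1.572]
force: [-0.5, 0.4, -2.8]
width: 0.039
```

Call:
carry_out --targets '[[[0,0,0,0,0,0.1,-1],[0,0,0,0,0,0,-1],[0,0,0,0,0,0.08,-1],[0,0,0,0,0,0,-1],[0,0,0,0,0,0,-1]]]'

```text
t: 58.3
eef_pos: [0.4592, -0.023, 0.291]
ee_rot: [-3.14, -0.0, -1.571]
force: [-12.8, 4.6, 30.1]
width: 0.0388
```

Call:
carry_out --targets '[[[0,0,0,0,0,0,0.3],[0,0,0,0,0,0,0.3],[0,0,0,0,0,-0.1,0.3],[0,0,0,0,0,-0.8,0.3],[0,0,0,0,0,-1,0.3],[0,0,0,0,0,-0.8,0.3],[0,0,0,0,0,0,0.3]]]'

```text
t: 59.18
eef_pos: [0.4596, -0.0229, 0.3571]
ee_rot: [-3.139, 0.001, -1.572]
force: [-0.2, -0.1, 0.2]
width: 0.0567
```

```bash
python3 - <<'E'
from h import *
st()
p,d,m=snap('side','e18')
cv2.imwrite('pics/c22.png',cv2.resize(p[100:250,200:360],None,fx=4.5,fy=4,interpolation=cv2.INTER_CUBIC)[:,:,::-1])
W=cloud(d,m); c0=(.457,-.022)
sel=(W[...,2]>.1)&(W[...,2]<.114)&(np.hypot(W[...,0]-c0[0],W[...,1]-c0[1])<.085); P=W[sel]
A=np.c_[P[:,:2]-c0,np.ones(len(P))]; co,res,_,_=np.linalg.lstsq(A,P[:,2],rcond=None); print('flange',len(P),co,cv2.minEnclosingCircle(P[:,:2].astype(np.float32)))
sel=(W[...,2]>.124)&(W[...,2]<.14)&(np.hypot(W[...,0]-c0[0],W[...,1]-c0[1])<.04); P=W[sel]; print('hub',len(P),np.median(P,0))
p,d,m=snap('wrist','w5')
W=cloud(d,m)
sel=(W[...,2]>.1)&(W[...,2]<.114)&(np.hypot(W[...,0]-c0[0],W[...,1]-c0[1])<.09); P=W[sel]
A=np.c_[P[:,:2]-c0,np.ones(len(P))]; co,res,_,_=np.linalg.lstsq(A,P[:,2],rcond=None); print('flange',len(P),co,P.min(0),P.max(0))
E
```

```text
t 59.175 q [ 0.38   0.038 -0.514  0.    -1.016 -0.381] pos [ 0.4596 -0.0229  0.3571] rot [-3.1387e+00  8.0000e-04 -1.5718e+00] F [-0.2 -0.1  0.2] w 0.056746058098319146
flange 1591 [-0.00010755 -0.004526    0.10584047] ((0.4576486051082611, -0.022909993305802345), 0.08098863065242767)
hub 142 [ 0.45637047 -0.017553    0.13130501]
flange 19741 [-0.00150034  0.0015489   0.10500777] [ 0.38122742 -0.10173278  0.10166698] [0.53789068 0.05435326 0.11396605]
```

View pics/c22.png

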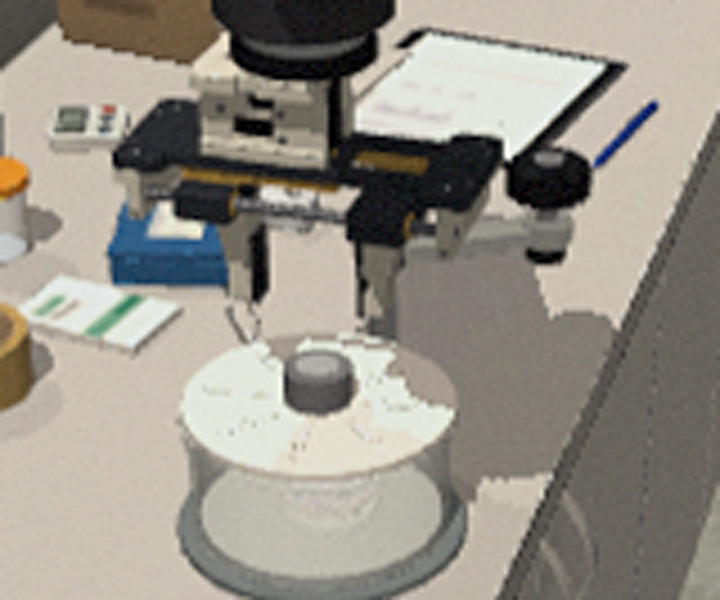

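```bash
python3 - <<'E'
from h import *
p,d,m=load('e15')
o=np.array([.0024,-.0008])
c=onplane(m,(130+128/4.6,225+357/6),.174)[:2]+o
for z in (.208,.212): 
    k=onplane(m,(130+42/4.6,225+582/6),z)[:2]+o; print(c,k,np.linalg.norm(k-c),np.arctan2(-(k-c)[0],(k-c)[1]))
W=cloud(d,m); print(W[137:141,320:325,2])
E
```

```text
[ 0.45276984 -0.12622657] [ 0.36858184 -0.19135525] 0.10643948760661706 2.229237411463843
[ 0.45276984 -0.12622657] [ 0.36696107 -0.18398086] 0.1034345356883971 2.163210786885565
[[0.21476881 0.2134121  0.21411006 0.21339056 0.21438899]
 [0.21408759 0.21441132 0.21398795 0.2156946  0.21398731]
 [0.21545887 0.21538222 0.21603592 0.2132081  0.21311433]
 [0.21245627 0.21349266 0.21489818 0.21279204 0.21689173]]
```

Call:
carry_out --targets '[[[0,0,0,0,0,-1,0],[0,0,0,0,0,-1,-1],[0,0,0,0,0,-0.5,-1],[0,0,0,0.9,0.13,0,-1],[0,0,0,1,0.13,0,-1],[0,0,0,1,0.13,0,-1],[0,0,0,1,0.13,0,-1],[0,0,0,1,0.13,0,-1],[0,0,0,1,0.13,0,-1],[0,0,0,0.6,0.13,0,-1],[0,0,0,0.3,0.15,0,-1],[0,0,0,0,0,0.7,-1],[0,0,0,0,0,0.9,-1],[0,0,0,0,0,0.9,-1],[0,0,0,0,0,0.6,-1],[0,0,0,0,0,0.3,-1],[0,0,0,0,0,0,-1]]]'

```text
t: 61.4
eef_pos: [0.4325, -0.1929, 0.3331]
ee_rot: [3.141, -0.0, -1.572]
force: [-0.0, 0.4, -0.6]
width: 0.0003
```

```bash
python3 - <<'E'
from h import *
st()
p,d,m=snap('side','e19')
cv2.imwrite('pics/c23.png',cv2.resize(p[60:210,220:380],None,fx=4.5,fy=4,interpolation=cv2.INTER_CUBIC)[:,:,::-1])
E
```

```text
t 61.4 q [-0.003  0.088 -0.521  0.    -0.963  0.002] pos [ 0.4325 -0.1929  0.3331] rot [ 3.1411e+00 -1.0000e-04 -1.5717e+00] F [-0.   0.4 -0.6] w 0.00028304610285284464
```

View pics/c23.png

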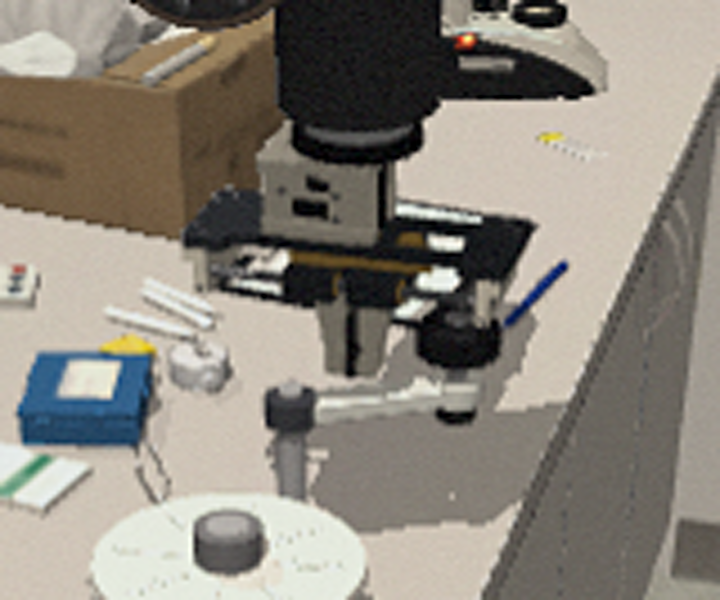

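Call:
carry_out --targets '[[[0,0,0,0,0,-0.15,-1],[0,0,0,-0.19,0.28,0,-1],[0,0,0,-0.19,0.28,0,-1],[0,0,0,-0.24,0.26,0,-1],[0,0,0,-0.24,0.26,0,-1],[0,0,0,-0.24,0.26,0,-1],[0,0,0,-0.32,0.15,0,-1],[0,0,0,-0.32,0.15,0,-1],[0,0,0,-0.32,0.15,0,-1],[0,0,0,-0.35,0.01,0,-1],[0,0,0,-0.35,0.01,0,-1],[0,0,0,-0.35,0.01,0,-1],[0,0,0,-0.33,-0.13,0,-1],[0,0,0,-0.33,-0.13,0,-1],[0,0,0,-0.33,-0.13,0,-1],[0,0,0,0,0,0,-1]]]'

```text
t: 63.45
eef_pos: [0.3971, -0.0898, 0.3368]
ee_rot: [-3.141, 0.001, -1.571]
force: [0.0, -0.6, -0.2]
width: 0.0003
```

```bash
python3 - <<'E'
from h import *
st()
p,d,m=snap('side','e20')
cv2.imwrite('pics/c24.png',cv2.resize(p[80:230,200:360],None,fx=4.5,fy=4,interpolation=cv2.INTER_CUBIC)[:,:,::-1])
E
```

```text
t 63.45 q [ 0.268 -0.037 -0.641 -0.001 -0.967 -0.268] pos [ 0.3971 -0.0898  0.3368] rot [-3.1415e+00  5.0000e-04 -1.5712e+00] F [ 0.  -0.6 -0.2] w 0.00033741180129670203
```

View pics/c24.png

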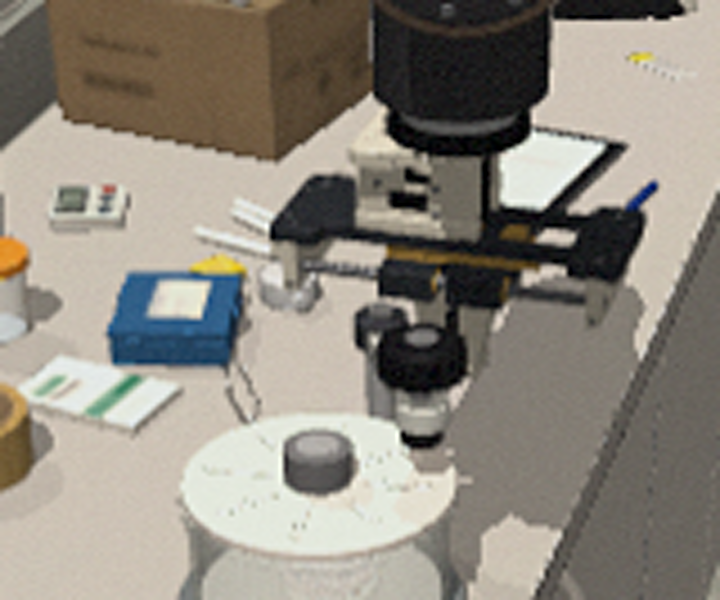

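Call:
carry_out --targets '[[[0,0,0,-0.19,-0.17,0,-1],[0,0,0,-0.19,-0.17,0,-1],[0,0,0,-0.19,-0.17,0,-1],[0,0,0,-0.15,-0.22,0,-1],[0,0,0,-0.15,-0.22,0,-1],[0,0,0,0,0,0,-1]]]'

```text
t: 64.25
eef_pos: [0.4212, -0.0683, 0.3369]
ee_rot: [-3.141, 0.0, -1.572]
force: [-0.2, 0.8, 0.4]
width: 0.0004
```

```bash
python3 - <<'E'
from h import *
st()
p,d,m=snap('side','e21')
cv2.imwrite('pics/c25.png',cv2.resize(p[80:230,200:360],None,fx=4.5,fy=4,interpolation=cv2.INTER_CUBIC)[:,:,::-1])
E
```

```text
t 64.25 q [ 0.305 -0.001 -0.605 -0.    -0.965 -0.306] pos [ 0.4212 -0.0683  0.3369] rot [-3.1408e+00  4.0000e-04 -1.5716e+00] F [-0.2  0.8  0.4] w 0.0004433254588833611
```

View pics/c25.png

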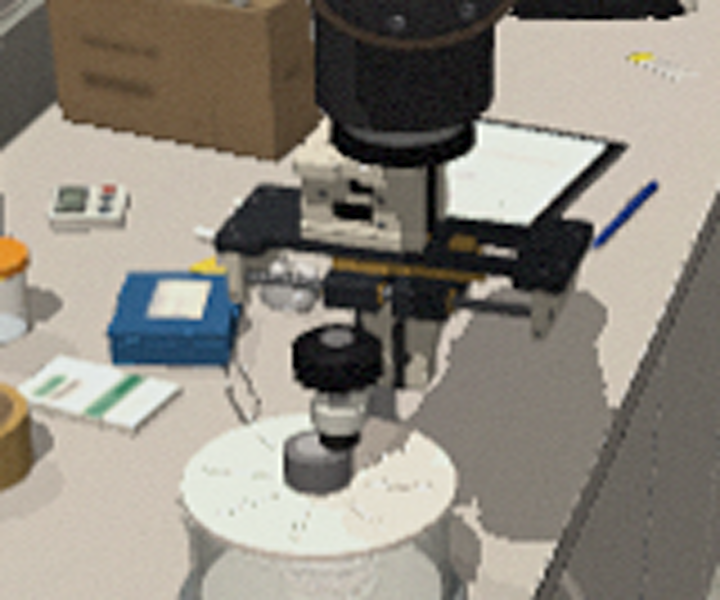

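Call:
carry_out --targets '[[[0,0,0,0,-0.1,0,-1],[0,0,0,0,-0.1,0,-1],[0,0,0,0,-0.05,0,-1],[0,0,0,0,0,0,-1]]]'

```text
t: 64.8
eef_pos: [0.4268, -0.0688, 0.3368]
ee_rot: [3.141, 0.0, -1.572]
force: [-2.0, 1.5, -0.2]
width: 0.0007
```

Call:
carry_out --targets '[[[0,0,0,0,-0.06,0,-1],[0,0,0,0,-0.06,0,-1],[0,0,0,0,0,0,-1]]]'

```text
t: 65.18
eef_pos: [0.4298, -0.0687, 0.3368]
ee_rot: [3.142, 0.0, -1.572]
force: [-1.2, 2.4, 0.4]
width: 0.0004
```

Call:
carry_out --targets '[[[0,0,0,0,-0.08,0,-1],[0,0,0,0,-0.08,0,-1],[0,0,0,0,0,0,-1]]]'

```text
t: 65.55
eef_pos: [0.4315, -0.069, 0.3363]
ee_rot: [3.135, -0.0, -1.573]
force: [-15.1, 7.3, 9.4]
width: 0.0005
```

```bash
python3 - <<'E'
from h import *
st()
p,d,m=snap('side','e22')
cv2.imwrite('pics/c26.png',cv2.resize(p[80:230,200:360],None,fx=4.5,fy=4,interpolation=cv2.INTER_CUBIC)[:,:,::-1])
E
```

```text
t 65.55 q [ 0.295  0.022 -0.584 -0.002 -0.972 -0.296] pos [ 0.4315 -0.069   0.3363] rot [ 3.1352e+00 -3.0000e-04 -1.5728e+00] F [-15.1   7.3   9.4] w 0.00048027585484657586
```

View pics/c26.png

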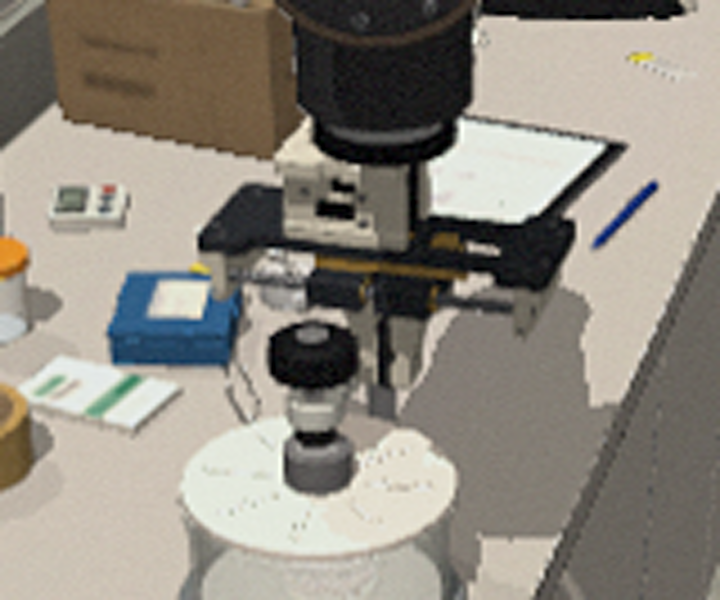

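Call:
carry_out --targets '[[[0,0,0,0,0.4,0,-1],[0,0,0,0,0.1,-0.5,-1],[0,0,0,0,0,-1,-1],[0,0,0,0,0,-1,-1],[0,0,0,0,0,-1,0.7],[0,0,0,-0.6,-0.5,0,0.7],[0,0,0,-0.6,-0.55,0,0.7],[0,0,0,-0.6,-0.55,0,0.7],[0,0,0,0,0,0,0.7]]]'

```text
t: 66.72
eef_pos: [0.4626, -0.0224, 0.4235]
ee_rot: [3.14, -0.001, -1.57]
force: [-0.4, -1.0, -0.5]
width: 0.0448
```

```bash
python3 - <<'E'
from h import *
st()
p,d,m=snap('wrist','w6'); W=cloud(d,m)
for r in [(.195,.225)]:
    sel=(W[...,2]>r[0])&(W[...,2]<r[1])&(np.hypot(W[...,0]-.459,W[...,1]+.024)<.045); P=W[sel]; print(len(P), np.percentile(P[:,2],[5,50,95]), cv2.minEnclosingCircle(P[:,:2].astype(np.float32)),(P.min(0)+P.max(0))/2)
E
```

```text
t 66.725 q [ 0.379 -0.011 -0.403  0.    -1.181 -0.378] pos [ 0.4626 -0.0224  0.4235] rot [ 3.1398e+00 -8.0000e-04 -1.5705e+00] F [-0.4 -1.  -0.5] w 0.04484877652294422
3493 [0.2055174  0.21103526 0.21259067] ((0.4599681496620178, -0.025236720219254494), 0.025052737444639206) [ 0.45993784 -0.02771151  0.20460532]
```

View pics/w6.png

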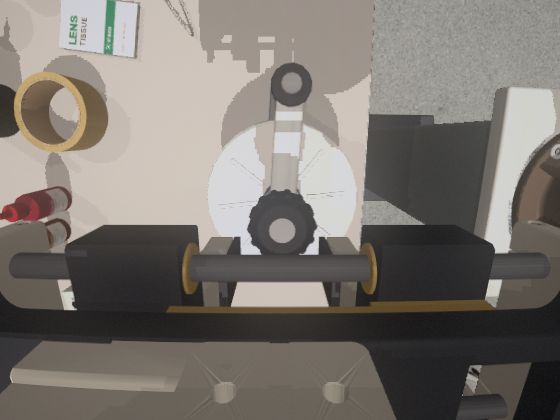

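Call:
carry_out --targets '[[[0,0,-1,0.08,0.1,0,0.7],[0,0,-1,0,0,0,0.7],[0,0,-1,0,0,0,0.7],[0,0,-1,0,0,0,0.7],[0,0,-1,0,0,0,0.7],[0,0,-1,0,0,0,0.7],[0,0,-1,0,0,0,0.7],[0,0,-1,0,0,0,0.7],[0,0,-1,0,0,0,0.7],[0,0,-1,0,0,0,0.7],[0,0,-1,0,0,0,0.7],[0,0,-1,0,0,0,0.7],[0,0,-1,0,0,0,0.7],[0,0,-1,0,0,0,0.7],[0,0,-1,0,0,0,0.7],[0,0,-1,0,0,0,0.7],[0,0,-1,0,0,0,0.7],[0,0,-1,0,0,0,0.7],[0,0,-1,0,0,0,0.7],[0,0,-1,0,0,0,0.7]]]'

```text
t: 69.28
eef_pos: [0.4586, -0.026, 0.4241]
ee_rot: [-3.141, 0.001, 1.225]
force: [0.1, 0.2, 0.8]
width: 0.075
```

```bash
python3 - <<'E'
from h import *
st()
E
```

```text
t 69.275 q [ 0.374 -0.019 -0.409 -0.    -1.182  2.422] pos [ 0.4586 -0.026   0.4241] rot [-3.1409e+00  6.0000e-04  1.2251e+00] F [0.1 0.2 0.8] w 0.07500877589726379
```

Call:
carry_out --targets '[[[0,0,0,0.08,0.03,0.5,0.7],[0,0,0,0,0,0.8,0.7],[0,0,0,0,0,0.7,0.7],[0,0,0,0,0,0.45,0.7],[0,0,0,0,0,0.2,0.7],[0,0,0,0,0,0,0.7],[0,0,0,0,0,0,0.2],[0,0,0,0,0,0,-1],[0,0,0,0,0,0,-1],[0,0,0,0,0,0,-1]]]' --squeeze 25

```text
t: 70.53
eef_pos: [0.4603, -0.0242, 0.3585]
ee_rot: [3.141, -0.0, 1.221]
force: [0.1, -0.4, 2.1]
width: 0.0494
```

Call:
carry_out --targets '[[[0,0,0.5,0,0,0.004,-1],[0,0,1,0,0,0.007,-1],[0,0,1,0,0,0.007,-1],[0,0,1,0,0,0.007,-1],[0,0,1,0,0,0.007,-1],[0,0,1,0,0,0.007,-1],[0,0,1,0,0,0.007,-1],[0,0,1,0,0,0.007,-1],[0,0,1,0,0,0.007,-1],[0,0,1,0,0,0.007,-1],[0,0,1,0,0,0.007,-1],[0,0,1,0,0,0.007,-1],[0,0,1,0,0,0.007,-1],[0,0,1,0,0,0.007,-1],[0,0,1,0,0,0.007,-1],[0,0,1,0,0,0.007,-1],[0,0,0.5,0,0,0.004,-1],[0,0,0,0,0,0,-1]]]'

```text
t: 72.78
eef_pos: [0.46, -0.0251, 0.3556]
ee_rot: [3.14, -0.001, -1.015]
force: [-0.0, -6.8, 1.9]
width: 0.0496
```

```bash
python3 - <<'E'
from h import *
s=st(); print(np.round(s['moment'],2))
p,d,m=snap('side','e23')
cv2.imwrite('pics/c27.png',cv2.resize(p[80:230,200:360],None,fx=4.5,fy=4,interpolation=cv2.INTER_CUBIC)[:,:,::-1])
E
```

```text
t 72.775 q [ 0.376  0.042 -0.514  0.002 -1.016  0.179] pos [ 0.46   -0.0251  0.3556] rot [ 3.1398e+00 -1.5000e-03 -1.0146e+00] F [-0.  -6.8  1.9] w 0.04956045524710238
[-2.55  0.08 -0.13]
```

View pics/c27.png

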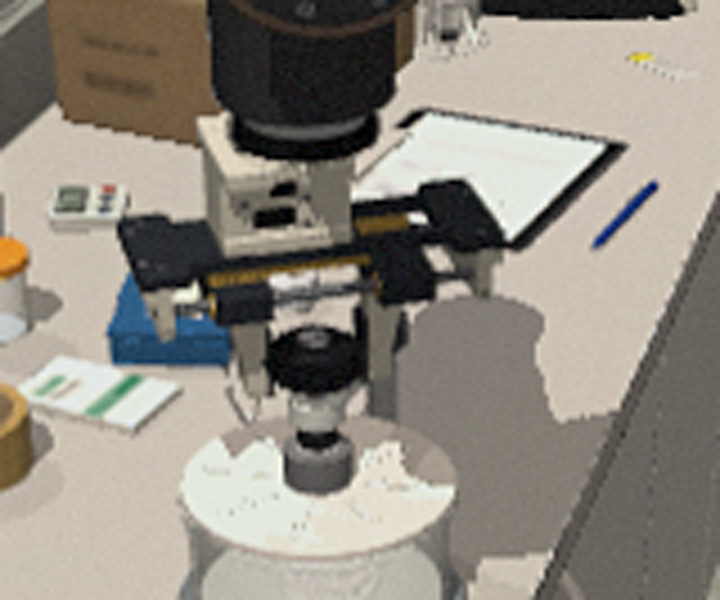

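Call:
carry_out --targets '[[[0,0,0.5,0,0,0.004,-1],[0,0,1,0,0,0.007,-1],[0,0,1,0,0,0.007,-1],[0,0,1,0,0,0.007,-1],[0,0,1,0,0,0.007,-1],[0,0,1,0,0,0.007,-1],[0,0,1,0,0,0.007,-1],[0,0,1,0,0,0.007,-1],[0,0,1,0,0,0.007,-1],[0,0,1,0,0,0.007,-1],[0,0,1,0,0,0.007,-1],[0,0,1,0,0,0.007,-1],[0,0,1,0,0,0.007,-1],[0,0,1,0,0,0.007,-1],[0,0,1,0,0,0.007,-1],[0,0,0.5,0,0,0.004,-1],[0,0,0,0,0,0,-1]]]'

```text
t: 74.95
eef_pos: [0.4598, -0.0247, 0.3534]
ee_rot: [-3.14, -0.001, -3.109]
force: [-3.8, -3.1, 6.7]
width: 0.0496
```

```bash
python3 - <<'E'
from h import *
s=st(); print(np.round(s['moment'],2))
p,d,m=snap('side','e24')
cv2.imwrite('pics/c28.png',cv2.resize(p[80:230,200:360],None,fx=4.5,fy=4,interpolation=cv2.INTER_CUBIC)[:,:,::-1])
E
```

```text
t 74.95 q [ 3.760e-01  4.300e-02 -5.180e-01  1.000e-03 -1.011e+00 -1.915e+00] pos [ 0.4598 -0.0247  0.3534] rot [-3.1403e+00 -7.0000e-04 -3.1086e+00] F [-3.8 -3.1  6.7] w 0.049633528032881104
[-1.08  1.42  0.01]
```

View pics/c28.png

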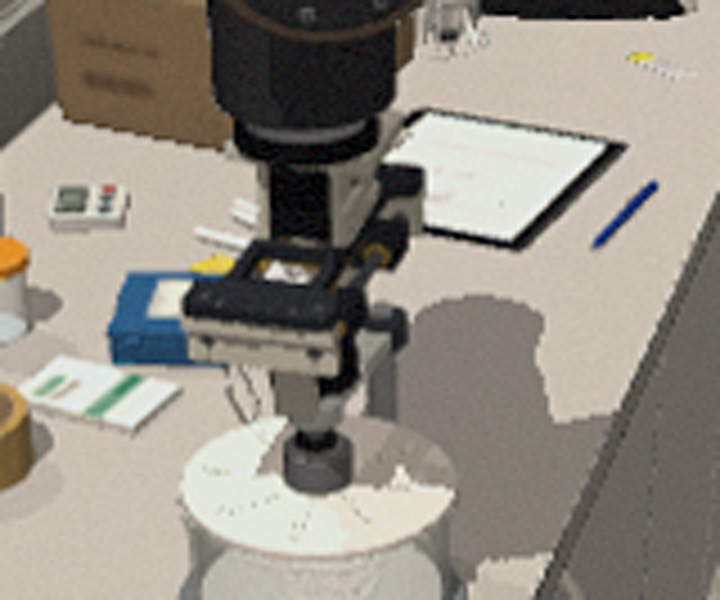

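Call:
carry_out --targets '[[[0,0,0.7,0,0,0.005,-1],[0,0,0.7,0,0,0.005,-1],[0,0,0.7,0,0,0.005,-1],[0,0,0.7,0,0,0.005,-1],[0,0,0,0,0,0,-1]]]'

```text
t: 75.62
eef_pos: [0.4599, -0.0245, 0.3532]
ee_rot: [-3.141, 0.0, 2.784]
force: [-5.5, -1.4, 11.0]
width: 0.0493
```

```bash
python3 - <<'E'
from h import *
s=st(); print(np.round(s['moment'],2),np.round(s['joint_efforts'],2))
E
```

```text
t 75.625 q [ 3.770e-01  4.300e-02 -5.180e-01  1.000e-03 -1.010e+00 -2.306e+00] pos [ 0.4599 -0.0245  0.3532] rot [-3.1407e+00  2.0000e-04  2.7837e+00] F [-5.5 -1.4 11. ] w 0.04931148993064277
[-0.42  1.99  0.11] [  0.73 -25.04  25.31   5.24   1.94  -0.72]
```

Call:
carry_out --targets '[[[0,0,0.6,0,0,0.004,-1],[0,0,0.6,0,0,0.004,-1],[0,0,0.6,0,0,0.004,-1],[0,0,0.6,0,0,0.004,-1],[0,0,0,0,0,0,-1]]]'

```text
t: 76.25
eef_pos: [0.4608, -0.025, 0.3531]
ee_rot: [-3.141, 0.003, 2.45]
force: [0.4, -7.9, 6.3]
width: 0.0494
```

```bash
python3 - <<'E'
from h import *
s=st(); print(np.round(s['moment'],2),np.round(s['joint_efforts'],2))
p,d,m=snap('side','e25')
E
```

```text
t 76.25 q [ 0.376  0.045 -0.518  0.004 -1.007 -2.64 ] pos [ 0.4608 -0.025   0.3531] rot [-3.1409e+00  3.1000e-03  2.4499e+00] F [ 0.4 -7.9  6.3] w 0.04939885187255191
[-2.89 -0.31  0.35] [  3.27 -27.02  24.78   2.73   0.71  -0.87]
```

Call:
carry_out --targets '[[[0,0,0,0,0,0,0.6],[0,0,0,0,0,0,0.6],[0,0,-1,0,0,0,0.6],[0,0,-1,0,0,0,0.6],[0,0,-1,0,0,0,0.6],[0,0,-1,0,0,0,0.6],[0,0,-1,0,0,0,0.6],[0,0,-1,0,0,0,0.6],[0,0,-1,0,0,0,0.6],[0,0,-1,0,0,0,0.6],[0,0,-1,0,0,0,0.6],[0,0,-1,0,0,0,0.6],[0,0,0,0,0,0,0.6]]]'

```text
t: 77.92
eef_pos: [0.4601, -0.024, 0.3516]
ee_rot: [3.141, -0.0, -2.439]
force: [-0.5, -0.1, -0.0]
width: 0.0699
```

```bash
python3 - <<'E'
from h import *
s=st(); print(np.round(s['moment'],2))
E
```

```text
t 77.925 q [ 0.377  0.046 -0.519 -0.    -1.006 -1.245] pos [ 0.4601 -0.024   0.3516] rot [ 3.1412e+00 -2.0000e-04 -2.4385e+00] F [-0.5 -0.1 -0. ] w 0.0698643946092319
[0.04 0.06 0.02]
```

Call:
carry_out --targets '[[[0,0,0,0,0,0,-0.5],[0,0,0,0,0,0,-1],[0,0,0,0,0,0,-1],[0,0,0,0,0,0,-1],[0,0,0.5,0,0,0.003,-1],[0,0,0.5,0,0,0.003,-1],[0,0,0,0,0,0,-1]]]' --squeeze 40

```text
t: 78.8
eef_pos: [0.4615, -0.0239, 0.3521]
ee_rot: [-3.14, 0.003, -2.576]
force: [7.3, -2.0, -5.0]
width: 0.049
```

```bash
python3 - <<'E'
from h import *
s=st(); print(np.round(s['moment'],2),np.round(s['joint_efforts'],2))
E
```

```text
t 78.8 q [ 0.377  0.046 -0.518  0.002 -1.003 -1.384] pos [ 0.4615 -0.0239  0.3521] rot [-3.1396e+00  2.9000e-03 -2.5765e+00] F [ 7.3 -2.  -5. ] w 0.048984147867366275
[-0.62 -2.55  1.01] [ -0.16 -32.16  24.61   4.64  -2.17  -1.41]
```

Call:
carry_out --targets '[[[0,0,0.5,0,0,0,-1],[0,0,0.5,0,0,0,-1],[0,0,0,0,0,0,-1]]]'

```text
t: 79.18
eef_pos: [0.4618, -0.0239, 0.3524]
ee_rot: [-3.139, 0.004, -2.716]
force: [8.3, -3.1, -4.5]
width: 0.0488
```

```bash
python3 - <<'E'
from h import *
s=st(); print(np.round(s['moment'],2),np.round(s['joint_efforts'],2))
E
```

```text
t 79.175 q [ 0.377  0.046 -0.518  0.002 -1.003 -1.523] pos [ 0.4618 -0.0239  0.3524] rot [-3.1393  0.0039 -2.7157] F [ 8.3 -3.1 -4.5] w 0.04879147852787534
[-1.07 -2.93  1.07] [  0.18 -31.81  23.93   3.92  -2.41  -1.48]
```

Call:
carry_out --targets '[[[0,0,0,0,0,0,0.6],[0,0,0,0,0,0,0.6],[0,0,0,0,0,0,0.6],[0,0,0,0,0,-0.7,0.6],[0,0,0,0,0,-1,0.6],[0,0,0,0,0,-1,0.6],[0,0,0,0,0,-1,0.6],[0,0,0,0,0,-1,0.6],[0,0,0,0,0,0,0.6]]]'

```text
t: 80.3
eef_pos: [0.4604, -0.0242, 0.471]
ee_rot: [-3.141, 0.003, -2.717]
force: [-0.1, -0.3, -0.9]
width: 0.0707
```

```bash
python3 - <<'E'
from h import *
st()
p,d,m=snap('wrist','w7'); W=cloud(d,m)
sel=(W[...,2]>.175)&(W[...,2]<.225)&(np.hypot(W[...,0]-.46,W[...,1]+.0245)<.04); P=W[sel]; print(len(P), np.percentile(P[:,2],[5,50,95]), cv2.minEnclosingCircle(P[:,:2].astype(np.float32)))
p,d,m=snap('side','e26'); W=cloud(d,m)
sel=(W[...,2]>.18)&(W[...,2]<.225)&(np.hypot(W[...,0]-.458,W[...,1]+.024)<.03); P=W[sel]; print(len(P), np.percentile(P[:,2],[50,90,95]))
sel=(W[...,2]>.1)&(W[...,2]<.114)&(np.hypot(W[...,0]-.457,W[...,1]+.022)<.085); P=W[sel]
A=np.c_[P[:,:2]-(.457,-.022),np.ones(len(P))]; print('flange',np.linalg.lstsq(A,P[:,2],rcond=None)[0])
cv2.imwrite('pics/c29.png',cv2.resize(p[100:250,200:350],None,fx=5,fy=4,interpolation=cv2.INTER_CUBIC)[:,:,::-1])
E
```

```text
t 80.3 q [ 0.377 -0.045 -0.326  0.    -1.285 -1.523] pos [ 0.4604 -0.0242  0.471 ] rot [-3.1411  0.0034 -2.7169] F [-0.1 -0.3 -0.9] w 0.07074447300500684
2359 [0.19395321 0.20372    0.20532256] ((0.45939064025878906, -0.024473872035741806), 0.024875137954950333)
294 [0.20186875 0.20671093 0.20732853]
flange [-0.00082683 -0.00284868  0.10578144]
```

View pics/c29.png

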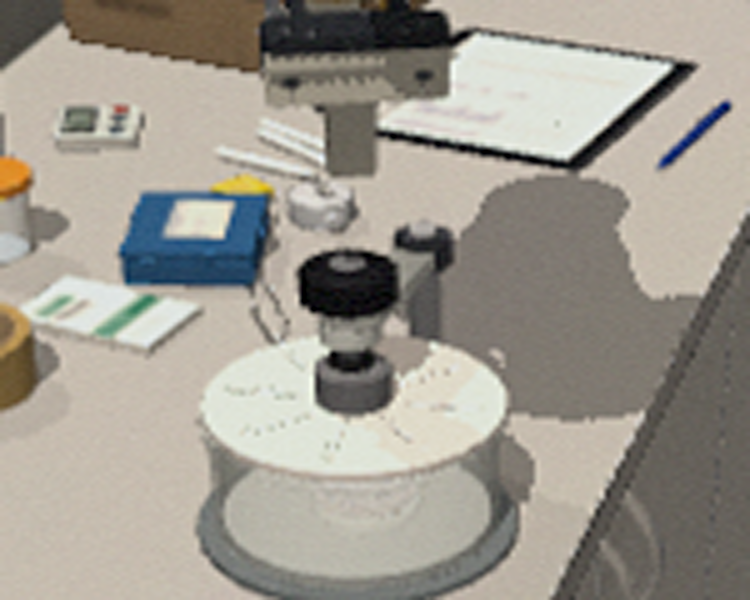

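View pics/w7.png

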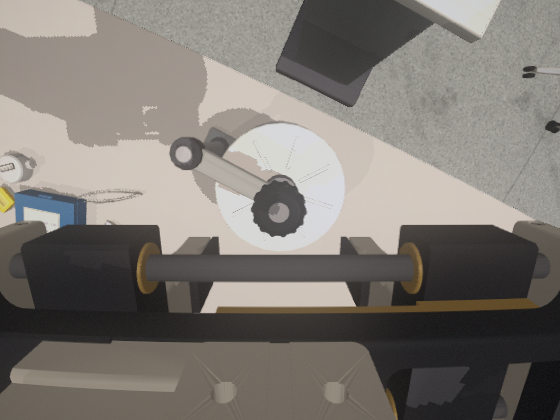

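View pics/e26.png

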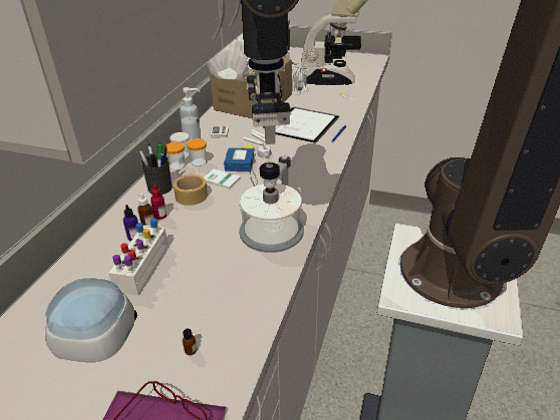

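```bash
python3 - <<'E'
from h import *
print(arm.job_done()); st()
E
```

```text
the job is handed in; nothing more can be done
None
the job is handed in; nothing more can be done
```

I packed and clamped the jar, then handed the job in at 80.3 s. Handing in gives no verdict, so the result rests on the checks below.

**What I did**
- I swung the clamp arm clear and stacked all four dishes in the jar, with each new top height matching one more dish.
- The sachet had been knocked a few centimetres aside partway through, so I found it again and laid it on the stack after the last dish.
- I set the lid down until it met about 30 N of resistance, then released it.
- I pushed the clamp arm back by its bar until it met its stop at about 15 N.
- I turned the knob clockwise until it would go no further, then gripped it again and confirmed it was tight. The torque held at about 1.07 N m while the grip slipped.

**What the last checks showed**
- **Lid:** the flange is level, with its top at 0.1058 m against an expected 0.106 m.
- **Clamp arm:** the knob centre is within about 1 mm of the lid centre, so the arm is at its stop.
- **Knob height:** the top is at about 0.204–0.207 m, against an expected 0.206 m when fully down.
- **Bottle and robot:** the brown bottle is upright, and the gripper was well above everything and touching nothing.

**Doubtful readings**
- **Jar position:** the side and wrist cameras disagreed by about 2 mm, and I used the tool position to settle it.
- **Sideways force:** the lid showed about 13 N of sideways force on first contact. It was gone once I released the lid.

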